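# Shunt the lid-handle sample tiles in the pottery's tray

## Robot

A 6-joint arm with a two-finger parallel gripper is mounted at the origin on the work surface. World frame = base frame: x ahead of the robot, y to its left, z up, the work surface at z = 0. Lengths are in m, angles in rad, forces in N, time in s.
With the tool pointing down it reaches from about 0.35 to 0.775 m from the base axis. Payload 7.3 kg.
Tool frame: the origin (TCP) lies at the very end of the fingers, on their centre line; the grasp point (between the pads) lies 19 mm behind it; z points along the fingers, y is the direction in which the jaws open and shut (so a half turn about z gives the same grasp; the last joint's range is limited). The gripper opens to 92 mm and grips with 3 to 60 N. Pads are 19 mm wide; open, the fingers measure 130 mm over their backs; the gripper's body (75 mm by 190 mm) begins 47 mm behind the grasp point.
Start: joints at [-1.431, 0.342, 1.524, -0, 1.275, -0.146], TCP at [0.148, -0.504, 0.227] pointing down, gripper open.
Joint ranges: [-2.53, 2.53], [-0.77, 2.02], [0.04, 2.7], [-1, 4.14], [0.28, 2.66], [-3.11, 3.11]. Speed limits (rad/s): [2.57, 2.57, 3.14, 3.14, 3.14, 3.14].

## Interface

Orientations are given as [roll, pitch, yaw] about the fixed x, y, z axes, in that order (R = Rz(yaw) Ry(pitch) Rx(roll)).
In Python, from cell import monitor, eyes, order gives the robot as it stands. The module is installed in compiled form; this text tells all that it offers.
- The arm moves only by the tool carry_out, never from a script. Its argument "targets" is a list of rows, each a list of 2 entries, a list of its own where there are three numbers: the shift along the tool's x, y, z in m, then the turn about the tool's z in rad. In form: [[[dx, dy, dz], twist], ...]. A call has 1 to 10 rows; each row shifts and turns the pose as measured when the row begins, along the tool's axes as they then stand; what a row does not reach is not made up. A row lasts 1/8 s, in which the tool goes at most 62.5 mm and 10.7 degrees, less where a joint would pass 70% of its speed; a pose out of reach is approached as far as the arm can. A call is refused whole if a number of a shift passes 0.0625 or a number of a turn 0.188, either way. A call with a gripper value outside its range is refused whole. "fingers" is the closure, from 0 (fully open) to 1 (shut), set as the call begins (left out, the last holds). The fingers move at their own pace and stop on an object; "grip_force" is the grip in N (left out, the last holds). Time passes only in rows, so rows that do not move let the fingers close. It gives the time, the measured TCP pose, the force and the opening at its end, in the units of the state.
- monitor.observe(): the state, without advancing time (a new reading comes with each control period).
- eyes.read_camera(name): name is "scene" or "top" or "wrist"; returns the picture (384x512x3 uint8, red, green, blue); there is no depth.
- eyes.camera_info(name): a dict with "K" (3x3 intrinsics, pixels), "rvec" (rotation vector, rad) and "tvec" (3), from world to camera coordinates, as OpenCV has them. Camera axes: x right, y down, z forward; pixel columns grow to the right and rows downward; lengths in m; the calibration is good to about 2 mm. A picture is of the moment at which its call begins: read the wrist's pose just before it. camera_info takes no time and is no camera call; for the wrist camera it gives the pose at the moment of the call.
- order.hand_in(): hands the job in, once; it reports no verdict.
The state is a dict: "time": time; "qpos": joint angles; "qvel": joint speeds; "joint_efforts": joint torques, N m; "tool_pos": TCP position; "tool_rot": TCP orientation; "contact_force": force on the tool from outside, world axes, zero at the start; "torque": the same for the moment, N m; "opening": finger opening in m.
Only numpy, scipy, OpenCV 4.12 (cv2) and the standard library are available. Lean on these libraries where they do the work, as an engineer would, in place of code of your own. Each camera call takes 0.05 s, during which the arm holds its last target.

## Task

In the wooden sample tray, bring the round-knob tile into the corner place marked by the round stud by sliding the tiles one at a time: first slide the tile that sits there straight towards the robot into the empty place, then slide the knob tile across into the place that frees. Push each of the two tiles home until it bears on the dark stop bar ahead of it, wherever that is set, and keep leaning on it with a light hand (about 6 to 12 N) for about half a second, but never press a tile with 20 N or more against the tray or another tile, since fired clay chips. Then let go; leave the third tile in its place, all flat in the tray, and everything else on the bench where it stands.

Things in the scene. Friction and masses are not known exactly. Their poses are not given: they have to be found in the camera images.
- tray: fixed wooden tray, 182 mm square outside, 2 by 2 places for 70 mm tiles (centres at +-36 mm in x and y). Origin on the table amid the places; x to its far rail, y to its left rail; turned up to 0.45 rad. Floor 6 mm thick, rails 14 to 24 mm wide with tops 25 mm above the table; far and left inner faces 72 mm from the origin. Start: knob tile far left, near right empty, arch and lug tiles far right and near left (either way round).
- place_marked (a point): centre of the marked place (far right, x +36, y -36 mm), on the tray floor 6 mm above the table; axes as the tray's. A wooden stud, 16 mm across and 8 mm high, stands on the frame corner beside it. The place is 10 mm longer to -y, less its stop bar: a tile home on the bar has its centre 1 to 11 mm further to -y, depending on the bar's setting.
- place_empty (a point): centre of the place empty at the start (near right, x -36, y -36 mm), on the tray floor 6 mm above the table; axes as the tray's. The place is 10 mm longer to -x, less its stop bar: a tile home on the bar has its centre 1 to 11 mm further to -x, depending on the bar's setting. Most rails have a 5 mm lip just above the tiles: slide, do not lift.
- stop_front: the tray's near stop: a rail segment (fixed, inner face at x = -82 mm) with a dark wooden bar, 60 mm long and as high as the rail, clamped by brass nuts so that it stands 0 to 10 mm out of that face towards the tiles. The bar's setting is not in this pose (origin and axes are the tray's): find it by feel. It is rigid and does not give; force climbs about 5 N per mm of arm travel or faster.
- stop_right: the tray's right stop beside the marked place: the same kind, inner face at y = -82 mm, its bar standing 0 to 10 mm out of it towards +y, set independently of the other and not in this pose (origin and axes are the tray's): find it by feel. Rigid, does not give.
- knob_tile_grip (a point): the knob tile: buff fired clay, base 70 mm square and 12 mm thick, with an upright round lid knob, 29 mm in diameter and 43 mm tall above the base. Point on the tile's vertical centre line 33 mm above its underside (39 mm above the table in the tray), at mid-height of the handle; axes along the tile's edges, parallel to the tray's within 1 degree at the start.
- arch_tile_grip (a point): the arch tile: buff fired clay, base 70 mm square and 12 mm thick, with an upright strap-handle arch of 14 mm round section, 54 mm long along the tile's y, 14 mm thick along its x, 42 mm tall above the base and open beneath. Point on the tile's vertical centre line 33 mm above its underside (39 mm above the table in the tray), at mid-height of the handle; axes along the tile's edges, parallel to the tray's within 1 degree at the start.
- lug_tile_grip (a point): the lug tile: buff fired clay, base 70 mm square and 12 mm thick, with a solid upright bar, 46 mm long along the tile's y, 18 mm thick along its x, 42 mm tall above the base. Point on the tile's vertical centre line 33 mm above its underside (39 mm above the table in the tray), at mid-height of the handle; axes along the tile's edges, parallel to the tray's within 1 degree at the start.
- knob_tile: the knob tile (see its grip point, 33 mm above this origin); origin at the centre of its underside, axes along its edges; about 0.12 to 0.24 kg, rigid, slides on the tray floor with 1 to 3 N
- arch_tile: the arch tile (see its grip point, 33 mm above this origin); origin at the centre of its underside, axes along its edges; about 0.12 to 0.24 kg, rigid, slides on the tray floor with 1 to 3 N
- lug_tile: the lug tile (see its grip point, 33 mm above this origin); origin at the centre of its underside, axes along its edges; about 0.12 to 0.24 kg, rigid, slides on the tray floor with 1 to 3 N
- spare_tile: bystander: a loose tile like the knob tile, standing on the bench left of the tray, not in it; origin at the centre of its underside
- wood_rib: bystander: a flat dark wooden shaping rib, 90 x 50 x 8 mm, lying on the bench right of the tray; origin at the centre of its underside
- mug_a: bystander: unfired grey clay mug, 80 mm wide, 95 mm tall, left of the tray; origin at the centre of its underside
- mug_b: bystander: a second such mug, left of the tray; origin at the centre of its underside
- mug_c: bystander: a third such mug, right of the tray; origin at the centre of its underside
- glaze_jar: bystander: closed green plastic glaze jar, 72 mm wide, 90 mm tall, right of the tray; origin at the centre of its underside
Mind the look-alikes: they are no part of the job. What is shaped like the knob_tile but red or turquoise is not meant.

How it is judged:
By the outcome, as a careful person would: the job done as asked, in the order asked, and still so for the second after the job is handed in, with the robot touching nothing.
It also fails if it takes over 64 s, if anything falls off the work surface, if the arm or the gripper's body presses on something with over 40 N, if the wrist force passes 120 N, or if a joint passes its speed limit or range.

## Working session

There is one attempt and no reset: what is moved stays moved. The work goes in short steps, Python scripts to look and compute and a tool call to move; the robot and the scene stay as the last step left them, time stands still between calls to the robot, and variables do not carry over. Pictures are saved under pics/ and viewed, and the job is handed in when it is done.

Besides the shell and the picture viewer there is one more tool, called after ">>>" by a JSON object that holds its "op" and its "data", one argument or row to a line. carry_out: Moves the arm, as the interface text tells. Its arguments: {"type":"object","properties":{"targets":{"type":"array","items":{"type":"array"}},"fingers":{"type":"number"},"grip_force":{"type":"number"}},"required":["targets"]}

```bash
mkdir -p pics; ls; python3 - <<'E'
from cell import monitor, eyes
import cv2
s=monitor.observe()
for k,v in s.items(): print(k,v)
for n in("scene","top","wrist"):
    c=eyes.camera_info(n); print(n,c)
    im=eyes.read_camera(n); cv2.imwrite(f"pics/{n}0.png",im[:,:,::-1])
E
```

```text
pics
time 0.0
qpos [-1.43099703e+00  3.42721872e-01  1.52498802e+00 -2.98444961e-05
  1.27538499e+00 -1.46001158e-01]
qvel [-0.00165439  0.00112174  0.00200431 -0.00040492  0.00162607 -0.00047217]
joint_efforts [-7.31832642e-04 -4.31250715e+01 -2.44217044e+01  7.17785186e-02
  5.59201394e-02 -8.23581058e-05]
tool_pos [ 0.1479678  -0.50330918  0.22605552]
tool_rot [-3.14010226e+00 -1.90313739e-04  2.85809022e-01]
contact_force [ 0.434927    0.28790946 -0.32005604]
torque [ 0.0301138  -0.00877885 -0.01225677]
opening 0.09175559633374415
scene {'K': array([[426.65505268,   0.        , 259.80483089],
       [  0.        , 426.65505268, 190.13965086],
       [  0.        ,   0.        ,   1.        ]]), 'rvec': array([ 1.25523659,  2.32716147, -0.93274473]), 'tvec': array([ 0.29022621, -0.27067955,  1.74600401])}
top {'K': array([[486.21389116,   0.        , 253.79582689],
       [  0.        , 486.21389116, 192.90582559],
       [  0.        ,   0.        ,   1.        ]]), 'rvec': array([ 2.10755794, -2.12521329,  0.20947426]), 'tvec': array([0.01154085, 0.49554262, 1.6001288 ])}
wrist {'K': array([[267.84077352,   0.        , 254.18418122],
       [  0.        , 267.84077352, 187.84037603],
       [  0.        ,   0.        ,   1.        ]]), 'rvec': array([-2.33125979,  1.74292371,  0.24691181]), 'tvec': array([-0.52270966, -0.03418586,  0.3905989 ])}
```

View pics/scene0.png

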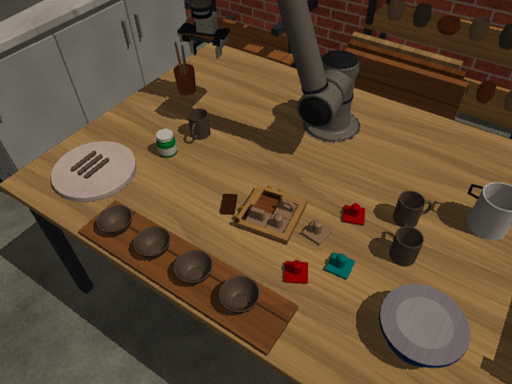

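View pics/top0.png

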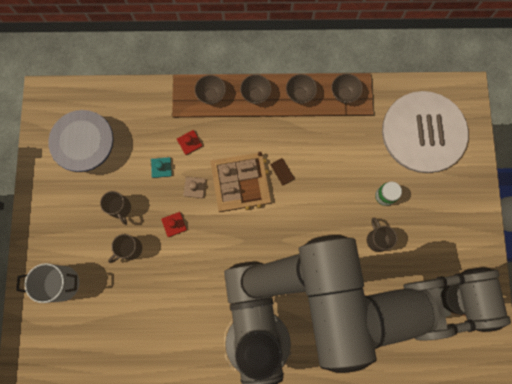

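View pics/wrist0.png

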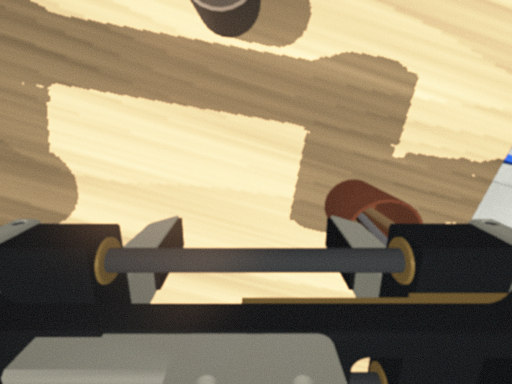

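The top view shows the tray at about (240,183), with the empty place near right (≈250,190). The stop hardware is at the right and near sides. I'll crop and enlarge to see more.

```bash
python3 - <<'E'
import cv2
a=cv2.imread("pics/top0.png")[145:220,200:300]; cv2.imwrite("pics/topz.png",cv2.resize(a,None,fx=7,fy=7,interpolation=cv2.INTER_CUBIC))
a=cv2.imread("pics/scene0.png")[175:250,215:335]; cv2.imwrite("pics/scenez.png",cv2.resize(a,None,fx=6,fy=6,interpolation=cv2.INTER_CUBIC))
E
```

```text
(no output)
```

View pics/topz.png

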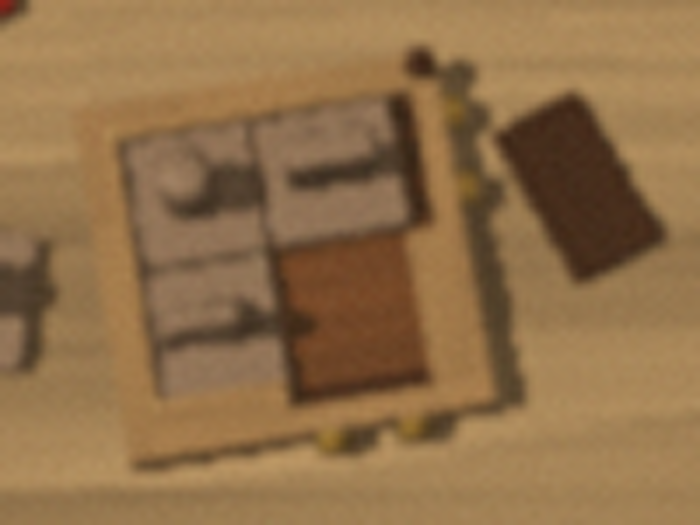

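View pics/scenez.png

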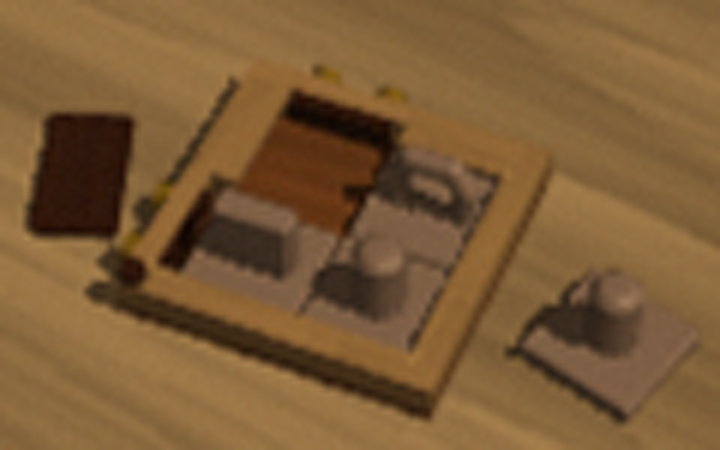

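The enlargements show the lug tile in the marked place (far right), the arch near left and the knob far left. The stud is at about (419,60) in the top zoom. Next I'll get a coarse pose from the tray corners.

```bash
cat > h.py <<'E'
import numpy as np, cv2
from cell import monitor, eyes
from scipy.spatial.transform import Rotation as R
def ray(ci,px,z):
    px=np.atleast_2d(np.array(px,float)); Rm=cv2.Rodrigues(np.array(ci['rvec']))[0]; C=-Rm.T@np.array(ci['tvec'])
    d=np.c_[(px-np.array([ci['K'][0,2],ci['K'][1,2]]))/ci['K'][0,0],np.ones(len(px))]@Rm
    return C+d*((z-C[2])/d[:,2])[:,None]
def proj(ci,P):
    return cv2.projectPoints(np.array(P,float),np.array(ci['rvec']),np.array(ci['tvec']),ci['K'],None)[0][:,0]
def fit(tr,w):  # rigid 2D: w = Rz(th) tr + t
    tr=np.array(tr,float);w=np.array(w)[:,:2];a=tr-tr.mean(0);b=w-w.mean(0)
    th=np.arctan2((a[:,0]*b[:,1]-a[:,1]*b[:,0]).sum(),(a*b).sum()); c,s=np.cos(th),np.sin(th)
    M=np.array([[c,-s],[s,c]]); t=w.mean(0)-M@tr.mean(0); return th,t,w-(tr@M.T+t)
E
python3 - <<'E'
from h import *
ci=eyes.camera_info("top")
z=np.array([(77,112),(437,70),(497,402),(135,465)],float)
px=(z+.5)/7-.5+np.array([200,145])
w=ray(ci,px,.025); print(w)
# inner: left-far corner of recess (122,135) tray(72,72); left near? 
L=np.linalg.norm
for i in range(4): print(L(w[i]-w[(i+1)%4]))
# knob/tile corners tops at z=.018
z=np.array([(119,140),(425,383)],float)
print(ray(ci,(z+.5)/7-.5+np.array([200,145]),.022))
print(fit([(91,91),(91,-91),(-91,-91),(-91,91)],w*1000))
print(R.from_rotvec(eyes.camera_info('wrist')['rvec']).as_matrix())
E
```

```text
[[ 0.61696026  0.15737655  0.025     ]
 [ 0.63710222 -0.02240084  0.025     ]
 [ 0.46821315 -0.04987046  0.025     ]
 [ 0.43845455  0.12736931  0.025     ]]
0.1809022071805355
0.1711084343592533
0.17972064150033887
0.18101028305746794
[[ 0.60315343  0.13656378  0.022     ]
 [ 0.47854916 -0.01472817  0.022     ]]
(np.float64(0.15127104423031446), array([540.18254386,  53.11863772]), array([[ 0.5301301 ,  0.58387495],
       [-6.75436461,  0.72810563],
       [ 4.2781915 ,  0.6849372 ],
       [ 1.94604302, -1.99691778]]))
[[ 0.28252837 -0.95925533 -0.00263131]
 [-0.92231085 -0.27239908  0.27411939]
 [-0.26366725 -0.07501962 -0.96169207]]
```

```bash
cat >> h.py <<'E'
def cur():
    s=monitor.observe(); return np.array(s['tool_pos']),R.from_euler('xyz',s['tool_rot'])
def plan(goal,yaw,n,mx=.0625):
    p,r=cur(); y0=r.as_euler('xyz')[2]; d=(yaw-y0+np.pi)%(2*np.pi)-np.pi
    # tool turn +t about tool z (down) lowers yaw
    out=[]
    for i in range(n):
        y=y0+d*i/n; rr=R.from_euler('xyz',[np.pi,0,y]); v=rr.inv().apply((np.array(goal)-p)/n)
        out.append([[round(float(k),4) for k in v],round(float(-d/n),4)])
    print(out)
E
python3 - <<'E'
from h import *
ci=eyes.camera_info("wrist"); p,r=cur()
Rm=cv2.Rodrigues(np.array(ci['rvec']))[0]; C=-Rm.T@ci['tvec']
print("cam in tool",r.inv().apply(C-p)); print("cam axes in tool (rows)", r.inv().apply(Rm))
ty=.153; psi=ty+np.pi/2
# desired: camera optical axis hits tray centre
rr=R.from_euler('xyz',[np.pi,0,psi]); 
Ct=rr.apply(r.inv().apply(C-p)); ax=rr.apply(r.inv().apply(Rm[2])); h=.225
c=Ct+ax*((-(h-.02)-Ct[2])/ax[2]); print(c)
g=np.r_[(np.array([.540,.053])-c[:2]),h]; print(g,np.hypot(*g[:2]))
plan(g,psi,12)
E
```

```text
cam in tool [ 0.07447769 -0.0010892  -0.15736961]
cam axes in tool (rows) [[ 6.47384403e-04  9.99998694e-01  1.48064844e-03]
 [-9.61651267e-01  1.02866154e-03 -2.74273188e-01]
 [-2.74274353e-01 -1.24630726e-03  9.61650678e-01]]
[ 0.00285996 -0.02877476 -0.205     ]
[0.53714004 0.08177476 0.225     ] 0.5433291203574353
[[[0.0449, -0.0376, 0.0001], -0.1198], [[0.049, -0.032, 0.0001], -0.1198], [[0.0525, -0.0259, 0.0001], -0.1198], [[0.0552, -0.0195, 0.0001], -0.1198], [[0.0572, -0.0127, 0.0001], -0.1198], [[0.0583, -0.0058, 0.0001], -0.1198], [[0.0586, 0.0012, 0.0001], -0.1198], [[0.058, 0.0082, 0.0001], -0.1198], [[0.0566, 0.0151, 0.0001], -0.1198], [[0.0544, 0.0217, 0.0001], -0.1198], [[0.0514, 0.0281, 0.0001], -0.1198], [[0.0477, 0.034, 0.0001], -0.1198]]
```

>>> {"op": "carry_out", "data": {
  "targets": [
    [[0.045,-0.038,0],-0.12],
    [[0.049,-0.032,0],-0.12],
    [[0.0525,-0.026,0],-0.12],
    [[0.055,-0.0195,0],-0.12],
    [[0.057,-0.0125,0],-0.12],
    [[0.058,-0.006,0],-0.12],
    [[0.0585,0.001,0],-0.12],
    [[0.058,0.008,0],-0.12],
    [[0.0565,0.015,0],-0.12],
    [[0.0545,0.0215,0],-0.12]
  ],
  "fingers": 0.4
}}

```text
time: 1.4
tool_pos: [0.4705, 0.0018, 0.2256]
tool_rot: [3.14, -0.001, 1.516]
contact_force: [1.0, -1.1, -0.2]
opening: 0.055
```

```bash
python3 - <<'E'
from h import *
print(monitor.observe()['tool_pos'],monitor.observe()['tool_rot'],monitor.observe()['time'])
plan([.537,.082,.215],.153+np.pi/2,5)
E
```

```text
[0.47047403 0.00175706 0.22563063] [ 3.14003885e+00 -1.17954326e-03  1.51627301e+00] 1.4
[[[0.0167, 0.0124, 0.0021], -0.0415], [[0.0162, 0.0131, 0.0021], -0.0415], [[0.0157, 0.0138, 0.0021], -0.0415], [[0.0151, 0.0144, 0.0021], -0.0415], [[0.0145, 0.015, 0.0021], -0.0415]]
```

>>> {"op": "carry_out", "data": {
  "targets": [
    [[0.0205,0.0155,0.002],-0.05],
    [[0.02,0.0165,0.002],-0.05],
    [[0.019,0.0175,0.002],-0.05],
    [[0.018,0.018,0.002],-0.05],
    [[0,0,0],0]
  ]
}}

```text
time: 2.02
tool_pos: [0.5381, 0.0883, 0.2157]
tool_rot: [-3.141, -0.002, 1.731]
contact_force: [-0.2, -1.0, -0.3]
opening: 0.0553
```

```bash
python3 - <<'E'
from h import *
s=monitor.observe();ci=eyes.camera_info("wrist")
im=eyes.read_camera("wrist")
import pickle; pickle.dump(ci,open("w1.pkl","wb"))
cv2.imwrite("pics/w1.png",im[:,:,::-1]); print(s['tool_pos'],s['tool_rot'],s['time'],s['contact_force'],s['qvel'])
cv2.imwrite("pics/w1z.png",cv2.resize(im[:,:,::-1],(800,600),interpolation=cv2.INTER_CUBIC))
E
```

```text
[0.53812883 0.08828098 0.21568264] [-3.14050096e+00 -1.54959788e-03  1.73118542e+00] 2.025 [-0.23192072 -1.03041704 -0.31259282] [-0.01531974 -0.01308749  0.02483586 -0.01350819  0.00843118  0.00078927]
```

View pics/w1z.png

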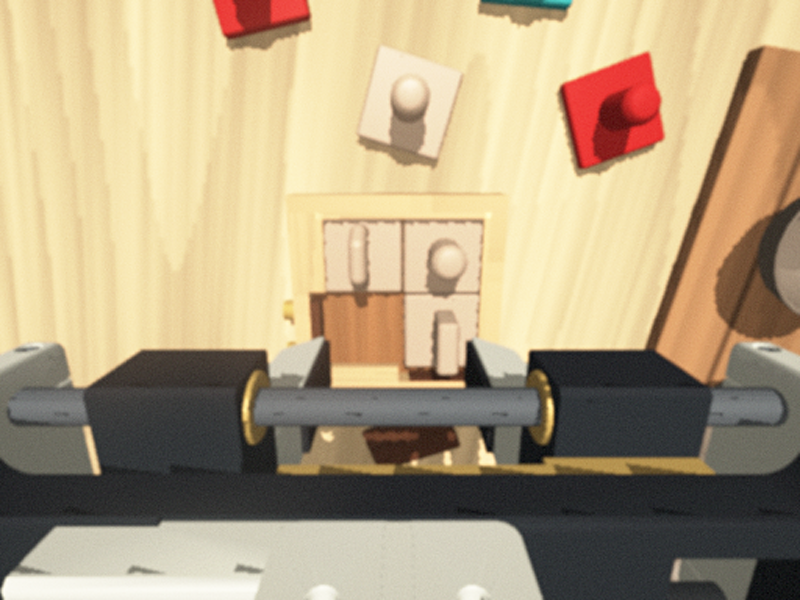

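The wrist view shows the tray with its left rail at the top. The arch handle is near (358,252), the knob at (448,260) and the lug at (446,343), with the empty place at (363,330). I'll zoom in for corner readings.

```bash
python3 - <<'E'
import cv2
a=cv2.imread("pics/w1.png")[115:255,175:335]; cv2.imwrite("pics/w1c.png",cv2.resize(a,None,fx=4.2,fy=4.2,interpolation=cv2.INTER_CUBIC))
E
```

```text
(no output)
```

View pics/w1c.png

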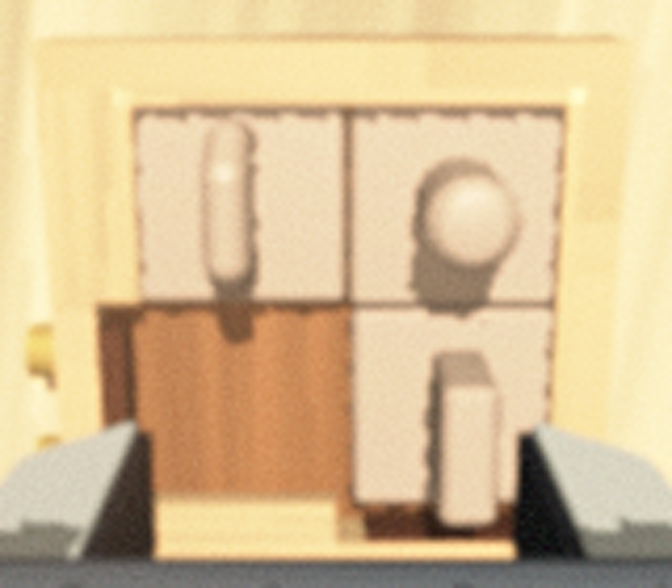

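```bash
python3 - <<'E'
from h import *
import pickle; ci=pickle.load(open("w1.pkl","rb"))
f=lambda z:(np.array(z,float)+.5)/4.2-.5+np.array([175,115])
pr=lambda n,z,h:print(n,(ray(ci,f(z),h)[:,:2]*1000).round(1).tolist())
pr("outer L corners near,far",[(40,42),(630,40)],.025)
pr("seam up, cross",[(348,112),(348,303)],.018)
pr("seam horiz L, R",[(140,302),(552,303)],.018)
pr("lip corner nl, fl",[(135,107),(570,105)],.025)
pr("lip far low",[(549,430)],.025)
pr("tile vis corners arch-left,knobfar",[(138,112),(564,112)],.018)
pr("lug top corners",[(443,388),(497,388),(497,525),(443,525)],.060)
w=ray(ci,f([(443,388),(497,388),(497,525),(443,525)]),.060)[:,:2]*1000
print(w.mean(0), [np.linalg.norm(w[i]-w[(i+1)%4]).round(1) for i in range(4)])
pr("knob top",[(472,220)],.058)
pr("arch top",[(232,130),(222,280)],.058)
pr("lug tile -y corners", [(357,500),(352,305)],.018)
E
```

```text
outer L corners near,far [[441.2, 133.1], [616.7, 162.2]]
seam up, cross [[536.5, 126.7], [546.7, 65.5]]
seam horiz L, R [[479.3, 54.9], [612.6, 76.3]]
lip corner nl, fl [[471.7, 118.4], [603.0, 140.4]]
lip far low [[619.2, 35.0]]
tile vis corners arch-left,knobfar [[471.7, 116.2], [603.2, 137.5]]
lug top corners [[576.2, 55.8], [592.0, 58.4], [600.8, 14.8], [584.5, 12.1]]
[588.37493502  35.25602332] [np.float64(15.9), np.float64(44.5), np.float64(16.5), np.float64(44.5)]
knob top [[575.2, 106.3]]
arch top [[504.3, 120.6], [507.3, 77.4]]
lug tile -y corners [[561.3, -3.5], [548.1, 65.1]]
```

```bash
python3 - <<'E'
from h import *
ci=eyes.camera_info("top"); cs=eyes.camera_info("scene")
f=lambda z:(np.array(z,float)+.5)/7-.5+np.array([200,145])
g=lambda z:(np.array(z,float)+.5)/6-.5+np.array([215,175])
pr=lambda n,z,h:print(n,(ray(ci,f(z),h)[:,:2]*1000).round(1).tolist())
ps=lambda n,z,h:print(n,(ray(cs,g(z),h)[:,:2]*1000).round(1).tolist())
pr("cross",[(270,250)],.018)
pr("outer fl, nl, nr",[(77,112),(135,465),(497,402)],.025)
pr("seam ends",[(254,122),(145,268)],.018)
ps("cross(z18)",[(345,235)],.018)
ps("outer nr? nl fl",[(553,152),(430,398)],.025)
ps("lug tile far-left corner",[(303,313)],.018)
th=.163;t=np.array([.5467,.0655]);M=np.array([[np.cos(th),-np.sin(th)],[np.sin(th),np.cos(th)]])
w=lambda q,z:np.r_[M@np.array(q)+t,z]
P=[w((0,0),.018),w((.086,.086),.025),w((-.096,.086),.025),w((-.096,-.096),.025)]
print((proj(ci,P)-[200,145]+.5)*7-.5); print((proj(cs,P)-[215,175]+.5)*6-.5)
E
```

```text
cross [[547.2, 61.5]]
outer fl, nl, nr [[617.0, 157.4], [438.5, 127.4], [468.2, -49.9]]
seam ends [[612.9, 69.4], [538.5, 123.5]]
cross(z18) [[547.4, 64.3]]
outer nr? nl fl [[438.3, 132.4], [620.8, 162.7]]
lug tile far-left corner [[605.3, 74.7]]
[[261.90284808 250.96681023]
 [ 63.09979196 110.86870468]
 [119.81808568 466.01300817]
 [486.68618512 403.41561085]]
[[347.53114157 235.03012729]
 [435.81608591 395.17224508]
 [557.07061987 153.41618308]
 [260.20511013  59.78360771]]
```

```bash
python3 - <<'E'
from h import *
plan([.588,.035,.08],.163+np.pi/2,4)
E
```

```text
[[[-0.015, 0.0103, 0.0339], -0.0009], [[-0.015, 0.0103, 0.0339], -0.0009], [[-0.015, 0.0103, 0.0339], -0.0009], [[-0.015, 0.0103, 0.0339], -0.0009]]
```

>>> {"op": "carry_out", "data": {
  "targets": [
    [[-0.015,0.0105,0.034],-0.001],
    [[-0.015,0.0105,0.034],-0.001],
    [[-0.015,0.0105,0.034],-0.001],
    [[-0.015,0.0105,0.034],0],
    [[0,0,0],0]
  ],
  "fingers": 0.5
}}

```text
time: 2.7
tool_pos: [0.5874, 0.0297, 0.0779]
tool_rot: [-3.141, -0.0, 1.727]
contact_force: [-0.7, -0.1, 0.3]
opening: 0.0462
```

```bash
python3 - <<'E'
from h import *
s=monitor.observe();ci=eyes.camera_info("wrist")
im=eyes.read_camera("wrist")
import pickle; pickle.dump(ci,open("w2.pkl","wb"))
print(s['tool_pos'],s['tool_rot'],s['time'],s['contact_force'],s['qvel'])
cv2.imwrite("pics/w2.png",im[:,:,::-1])
cv2.imwrite("pics/w2z.png",cv2.resize(im[:,:,::-1],(800,600),interpolation=cv2.INTER_CUBIC))
plan([.588,.035,.08],.163+np.pi/2,1)
E
```

```text
[0.58741361 0.02974592 0.07792227] [-3.14060328e+00 -1.40147290e-04  1.72681102e+00] 2.7 [-0.68907896 -0.12231773  0.2534739 ] [ 0.00601062 -0.05345685 -0.01559662  0.00558296  0.01582263  0.00527972]
[[[0.0047, 0.0006, -0.0003], -0.0065]]
```

View pics/w2z.png

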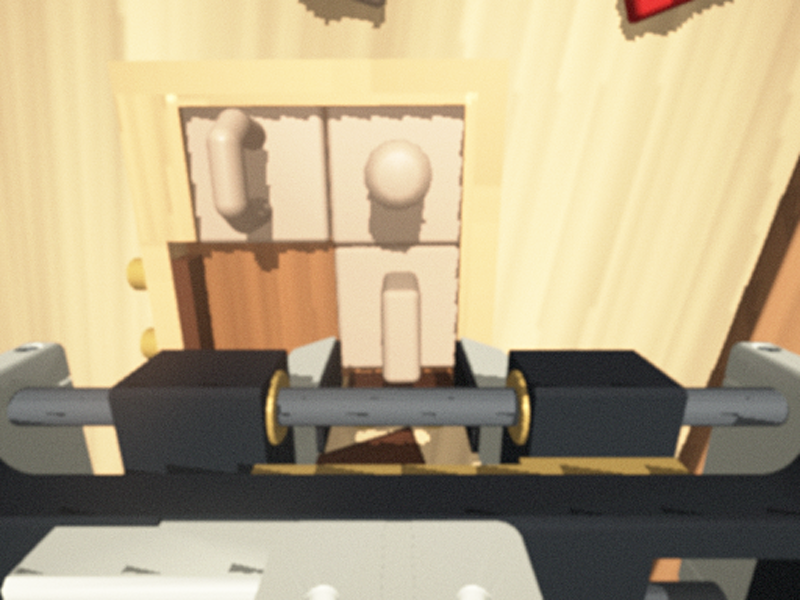

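The view is now close. The lug bar top spans x 383 to 419, the fingers sit about equally either side, and the tile seam cross is at (332,242). I'll remeasure with it.

```bash
python3 - <<'E'
from h import *
import pickle; ci=pickle.load(open("w2.pkl","rb"))
f=lambda z:(np.array(z,float)+.5)/1.5625-.5
pr=lambda n,z,h:print(n,(ray(ci,f(z),h)[:,:2]*1000).round(1).tolist())
pr("lug top edge L/R at rows 300 and 380, ",[(383,292),(419,292),(385,380),(419,380)],.060)
w=ray(ci,f([(383,292),(419,292),(385,380),(419,380)]),.060)[:,:2]*1000; print(w.mean(0))
pr("seam cross, top",[(333,242),(326,108)],.018)
pr("seam left/right",[(200,243),(458,243)],.018)
pr("knob",[(398,170)],.060)
pr("left lip nr/fr",[(180,104),(466,103)],.025)
pr("lug tile -y edge near/far",[(345,367),(452,367)],.018)
a=cv2.imread("pics/w2.png")[150:260,170:330]; cv2.imwrite("pics/w2c.png",cv2.resize(a,None,fx=5,fy=5,interpolation=cv2.INTER_CUBIC))
E
```

```text
lug top edge L/R at rows 300 and 380,  [[577.5, 54.7], [592.9, 57.2], [584.6, 13.1], [600.1, 15.5]]
[588.76515246  35.11004709]
seam cross, top [[548.1, 65.6], [537.4, 129.2]]
seam left/right [[479.5, 54.2], [612.5, 75.3]]
knob [[575.9, 106.0]]
left lip nr/fr [[471.7, 119.6], [602.3, 140.6]]
lug tile -y edge near/far [[562.9, -4.2], [623.0, 5.2]]
```

View pics/w2c.png

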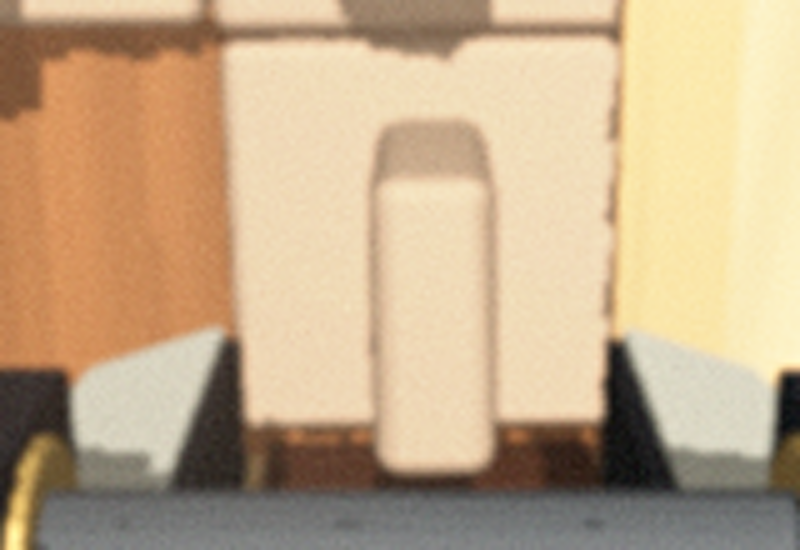

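```bash
python3 - <<'E'
from h import *
plan([.5886,.0351,.030],.162+np.pi/2,3)
E
```

```text
[[[0.0016, 0.0004, 0.0166], -0.0018], [[0.0016, 0.0004, 0.0166], -0.0018], [[0.0016, 0.0004, 0.0166], -0.0018]]
```

>>> {"op": "carry_out", "data": {
  "targets": [
    [[0.0016,0.0004,0.016],-0.002],
    [[0.0016,0.0004,0.016],-0.002],
    [[0.0016,0.0004,0.014],-0.002],
    [[0,0,0],0]
  ]
}}

```text
time: 3.25
tool_pos: [0.589, 0.0366, 0.0342]
tool_rot: [3.136, 0.001, 1.735]
contact_force: [0.6, -0.7, -0.6]
opening: 0.0458
```

```bash
python3 - <<'E'
from h import *
plan([.5886,.0351,.030],.162+np.pi/2,1)
s=monitor.observe();print(s['contact_force'],s['time'])
im=eyes.read_camera("wrist")
cv2.imwrite("pics/w3z.png",cv2.resize(im[:,:,::-1],(800,600),interpolation=cv2.INTER_CUBIC))
E
```

```text
[[[-0.0014, -0.0006, 0.0042], 0.0017]]
[ 0.58845164 -0.70323212 -0.55235035] 3.25
```

View pics/w3z.png

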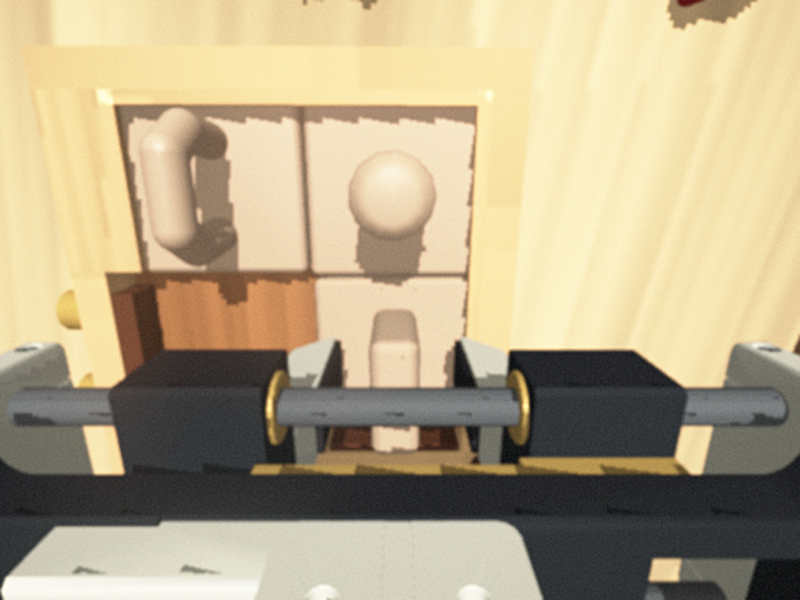

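The bar is at x 371 to 419, centred between the fingers (symmetric about 397). I'll lower slightly and close gently.

>>> {"op": "carry_out", "data": {
  "targets": [
    [[-0.001,-0.0006,0.0035],0.002],
    [[0,0,0],0]
  ]
}}

```text
time: 3.55
tool_pos: [0.5896, 0.0354, 0.0319]
tool_rot: [3.133, 0.002, 1.733]
contact_force: [-0.3, -0.4, 0.1]
opening: 0.0459
```

>>> {"op": "carry_out", "data": {
  "targets": [
    [[0,0,0],0],
    [[0,0,0],0],
    [[0,0,0],0]
  ],
  "fingers": 1.0,
  "grip_force": 12
}}

```text
time: 3.92
tool_pos: [0.59, 0.0353, 0.0325]
tool_rot: [3.132, 0.002, 1.732]
contact_force: [-4.0, 0.8, 1.9]
opening: 0.0205
```

>>> {"op": "carry_out", "data": {
  "targets": [
    [[0,-0.0005,0],0],
    [[0,0,0],0]
  ]
}}

```text
time: 4.18
tool_pos: [0.5886, 0.0351, 0.0325]
tool_rot: [3.134, 0.002, 1.732]
contact_force: [0.1, -1.1, -0.3]
opening: 0.0184
```

>>> {"op": "carry_out", "data": {
  "targets": [
    [[0,-0.001,0],0],
    [[0,-0.005,0],0],
    [[0,-0.01,0],0],
    [[0,-0.01,0],0]
  ],
  "grip_force": 25
}}

```text
time: 4.68
tool_pos: [0.5639, 0.0308, 0.0327]
tool_rot: [3.128, 0.003, 1.732]
contact_force: [1.0, -0.3, 0.5]
opening: 0.0179
```

```bash
cat >> h.py <<'E'
O=np.array([.5477,.0655]); TH=.162
def tr():
    s=monitor.observe(); p=np.array(s['tool_pos']); M=np.array([[np.cos(TH),np.sin(TH)],[-np.sin(TH),np.cos(TH)]])
    print("tray xy mm",(M@(p[:2]-O)*1000).round(2),"z",round(p[2]*1000,2),"yaw-th",round(s['tool_rot'][2]-TH,4),"F tray",(M@np.array(s['contact_force'][:2])).round(2),round(s['contact_force'][2],2),"t",s['time'],"open",round(s['opening'],4),"Tq",np.round(s['torque'],2))
E
python3 -c "
from h import *
tr()"
```

```text
tray xy mm [ 10.36 -36.82] z 32.74 yaw-th 1.5703 F tray [ 0.94 -0.44] 0.55 t 4.675 open 0.0179 Tq [ 0.03 -0.32 -0.06]
```

>>> {"op": "carry_out", "data": {
  "targets": [
    [[0,-0.01,0],0],
    [[0,-0.01,0],0],
    [[0,-0.01,0],0],
    [[0,-0.006,0],0],
    [[0,-0.003,0],0]
  ]
}}

```text
time: 5.3
tool_pos: [0.5221, 0.0239, 0.0328]
tool_rot: [3.128, 0.003, 1.732]
contact_force: [2.3, 0.6, 0.8]
opening: 0.0178
```

```bash
python3 -c "
from h import *
tr()"
```

```text
tray xy mm [-31.98 -36.91] z 32.77 yaw-th 1.5698 F tray [2.39 0.2 ] 0.77 t 5.3 open 0.0178 Tq [ 0.02 -0.25  0.01]
```

>>> {"op": "carry_out", "data": {
  "targets": [
    [[0,-0.0015,0],0],
    [[0,-0.0015,0],0],
    [[0,-0.001,0],0]
  ]
}}

```text
time: 5.68
tool_pos: [0.5185, 0.0233, 0.0328]
tool_rot: [3.127, 0.003, 1.732]
contact_force: [1.2, 0.6, 0.9]
opening: 0.0178
```

>>> {"op": "carry_out", "data": {
  "targets": [
    [[0,-0.001,0],0]
  ]
}}

```text
time: 5.8
tool_pos: [0.5177, 0.0231, 0.0328]
tool_rot: [3.126, 0.003, 1.732]
contact_force: [2.1, 0.4, 1.3]
opening: 0.0177
```

>>> {"op": "carry_out", "data": {
  "targets": [
    [[0,-0.001,0],0]
  ]
}}

```text
time: 5.92
tool_pos: [0.5168, 0.0229, 0.0328]
tool_rot: [3.126, 0.003, 1.732]
contact_force: [0.8, -0.2, 1.2]
opening: 0.0177
```

>>> {"op": "carry_out", "data": {
  "targets": [
    [[0,-0.001,0],0],
    [[0,-0.001,0],0]
  ]
}}

```text
time: 6.18
tool_pos: [0.5148, 0.0226, 0.0328]
tool_rot: [3.126, 0.003, 1.732]
contact_force: [1.7, 0.7, 1.4]
opening: 0.018
```

>>> {"op": "carry_out", "data": {
  "targets": [
    [[0,-0.001,0],0],
    [[0,-0.001,0],0]
  ]
}}

```text
time: 6.42
tool_pos: [0.5141, 0.0225, 0.033]
tool_rot: [3.123, 0.003, 1.732]
contact_force: [6.4, 2.5, -2.7]
opening: 0.0179
```

>>> {"op": "carry_out", "data": {
  "targets": [
    [[0,-0.001,0],0]
  ]
}}

```text
time: 6.55
tool_pos: [0.5141, 0.0224, 0.0331]
tool_rot: [3.12, 0.003, 1.731]
contact_force: [5.0, 2.1, -2.0]
opening: 0.0177
```

>>> {"op": "carry_out", "data": {
  "targets": [
    [[0,-0.001,0],0]
  ]
}}

```text
time: 6.68
tool_pos: [0.5141, 0.0224, 0.0332]
tool_rot: [3.118, 0.004, 1.731]
contact_force: [5.1, 1.3, -2.9]
opening: 0.0179
```

>>> {"op": "carry_out", "data": {
  "targets": [
    [[0,-0.0016,0.0004],0]
  ]
}}

```text
time: 6.8
tool_pos: [0.5141, 0.0224, 0.0332]
tool_rot: [3.115, 0.004, 1.731]
contact_force: [6.5, 2.5, 3.0]
opening: 0.0181
```

>>> {"op": "carry_out", "data": {
  "targets": [
    [[0,-0.0017,0.0005],0]
  ]
}}

```text
time: 6.92
tool_pos: [0.514, 0.0224, 0.0333]
tool_rot: [3.111, 0.004, 1.731]
contact_force: [4.6, 1.9, 3.4]
opening: 0.0179
```

>>> {"op": "carry_out", "data": {
  "targets": [
    [[0,-0.0023,0.0005],0]
  ]
}}

```text
time: 7.05
tool_pos: [0.5139, 0.0223, 0.0336]
tool_rot: [3.106, 0.005, 1.731]
contact_force: [7.6, 4.4, 1.2]
opening: 0.0177
```

>>> {"op": "carry_out", "data": {
  "targets": [
    [[0,-0.0026,0.0005],0]
  ]
}}

```text
time: 7.18
tool_pos: [0.5137, 0.0223, 0.0338]
tool_rot: [3.1, 0.005, 1.73]
contact_force: [8.6, 4.0, -0.1]
opening: 0.0175
```

>>> {"op": "carry_out", "data": {
  "targets": [
    [[0,-0.0024,0.0015],0]
  ]
}}

```text
time: 7.3
tool_pos: [0.5139, 0.0223, 0.0337]
tool_rot: [3.094, 0.006, 1.73]
contact_force: [3.7, 4.1, 15.6]
opening: 0.0178
```

>>> {"op": "carry_out", "data": {
  "targets": [
    [[0,-0.0024,0.0018],0]
  ]
}}

```text
time: 7.42
tool_pos: [0.5138, 0.0223, 0.0337]
tool_rot: [3.089, 0.007, 1.73]
contact_force: [3.0, 4.8, 17.0]
opening: 0.0179
```

>>> {"op": "carry_out", "data": {
  "targets": [
    [[0,0,0],0],
    [[0,0,0],0]
  ],
  "fingers": 0.5
}}

```text
time: 7.68
tool_pos: [0.5126, 0.0224, 0.0337]
tool_rot: [3.091, 0.006, 1.73]
contact_force: [-0.1, -0.1, -0.5]
opening: 0.0333
```

```bash
python3 - <<'E'
from h import *
tr(); p,r=cur(); print(r.as_matrix()[:,2])
ci=eyes.camera_info("wrist")
im=eyes.read_camera("wrist")
import pickle; pickle.dump(ci,open("w4.pkl","wb"))
cv2.imwrite("pics/w4z.png",cv2.resize(im[:,:,::-1],(800,600),interpolation=cv2.INTER_CUBIC))
tr()
im=eyes.read_camera("scene")
cv2.imwrite("pics/s4z.png",cv2.resize(im[175:250,215:335,::-1],None,fx=6,fy=6,interpolation=cv2.INTER_CUBIC))
tr()
E
```

```text
tray xy mm [-41.59 -36.89] z 33.65 yaw-th 1.5683 F tray [-0.14 -0.12] -0.48 t 7.675 open 0.0333 Tq [ 0.02 -0.07  0.04]
[ 0.0509025   0.00187878 -0.99870186]
tray xy mm [-41.71 -36.85] z 33.51 yaw-th 1.5683 F tray [ 0.6  -0.34] 0.99 t 7.725 open 0.0371 Tq [ 0.   -0.09 -0.01]
tray xy mm [-41.6 -36.9] z 33.48 yaw-th 1.5682 F tray [-0.22  0.58] -0.48 t 7.775 open 0.0411 Tq [-0.   -0.11  0.01]
```

View pics/w4z.png

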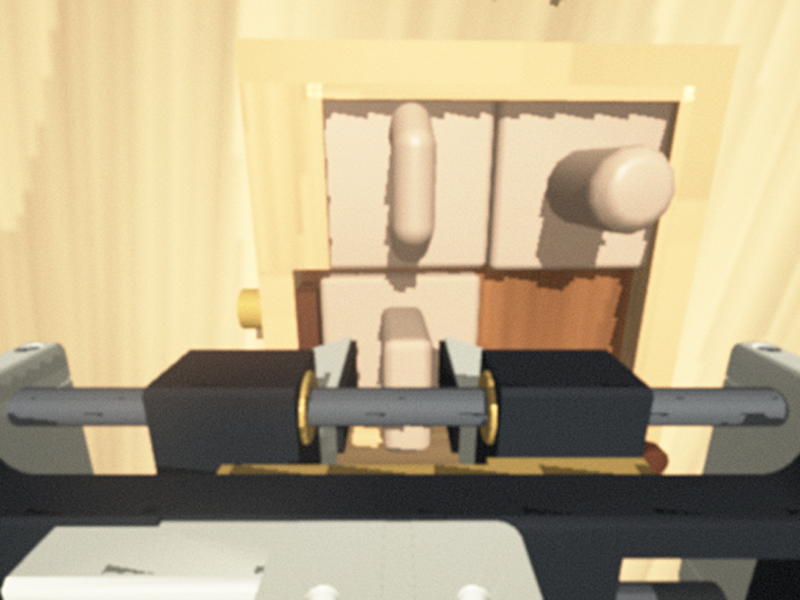

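View pics/s4z.png

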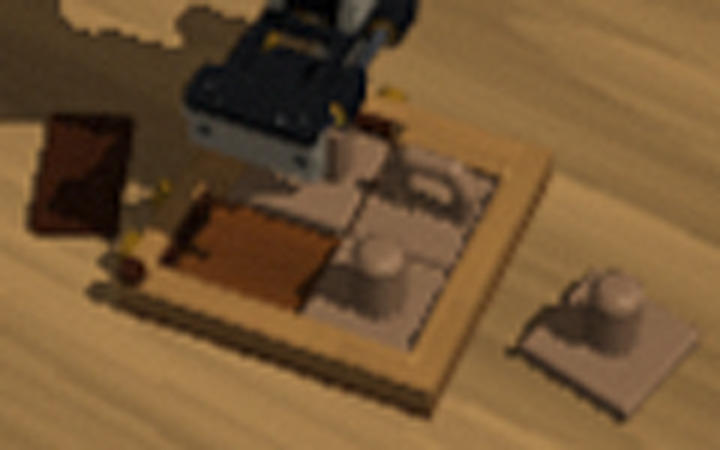

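The lug tile lies flat against the near stop. The place behind it (481–640, 275–380) is clear. Pushing high on the handle tilted the tool, so I'll do the real lean with closed fingertips on the tile's base edge. That pushes at stop height, so nothing tips.

```bash
cat >> h.py <<'E'
def W(x,y): return O+np.array([np.cos(TH)*x-np.sin(TH)*y,np.sin(TH)*x+np.cos(TH)*y])/1000
def go(x,y,z,yaw=None,n=1):
    p,r=cur(); v=r.inv().apply(np.r_[W(x,y),z/1000]-p); y0=r.as_euler('xyz')[2]
    print("n",n,"per row",(v/n).round(4).tolist(),"twist",0 if yaw is None else round(-(((yaw-y0+np.pi)%(2*np.pi))-np.pi)/n,4))
E
python3 - <<'E'
from h import *
go(-41,-37,75,n=3); go(26,-37,75,TH+np.pi/2,n=4)
import pickle; ci=pickle.load(open("w4.pkl","rb"))
f=lambda z:(np.array(z,float)+.5)/1.5625-.5
w=ray(ci,f([(480,330),(480,280),(480,274),(321,300),(491,267),(497,110)]),.018)[:,:2]-O
c,s=np.cos(TH),np.sin(TH); print((w@np.array([[c,-s],[s,c]])*1000).round(1))
E
```

```text
n 3 per row [-0.0001, 0.0009, -0.0138] twist 0
n 4 per row [-0.0, 0.0174, -0.0095] twist -0.0007
[[ -3.7 -28.3]
 [ -4.9  -5.3]
 [ -5.   -2.6]
 [-73.1 -13.1]
 [ -0.5   0.4]
 [ -1.9  62.2]]
```

>>> {"op": "carry_out", "data": {
  "targets": [
    [[0,0.001,-0.014],0],
    [[0,0.001,-0.014],0],
    [[0,0.001,-0.015],0],
    [[0,0.017,0],0],
    [[0,0.017,0.001],0],
    [[0,0.017,0.001],0],
    [[0,0.017,0.001],0]
  ],
  "fingers": 0.56
}}

```text
time: 8.65
tool_pos: [0.5819, 0.0335, 0.0848]
tool_rot: [3.089, 0.007, 1.73]
contact_force: [-0.1, -0.1, 0.5]
opening: 0.0406
```

```bash
python3 - <<'E'
from h import *
tr(); go(27,-37,11,TH+np.pi/2,n=4)
print(cur()[1].as_matrix()[:,2])
E
```

```text
tray xy mm [ 28.63 -37.08] z 84.76 yaw-th 1.5677 F tray [-0.14 -0.07] 0.46 t 8.65 open 0.0406 Tq [-0.01 -0.11  0.  ]
n 4 per row [0.0001, -0.0014, 0.0184] twist -0.0008
[ 0.05254655  0.00144445 -0.99861743]
```

>>> {"op": "carry_out", "data": {
  "targets": [
    [[0,-0.001,0.013],0],
    [[0,-0.001,0.01],0],
    [[0,-0.001,0.01],0],
    [[0,0,0.005],0],
    [[0,0,0],0]
  ],
  "fingers": 1.0,
  "grip_force": 10
}}

```text
time: 9.28
tool_pos: [0.5791, 0.0329, 0.0446]
tool_rot: [3.091, 0.007, 1.73]
contact_force: [-0.7, -0.1, -0.2]
opening: 0.0003
```

```bash
python3 - <<'E'
from h import *
tr(); go(24,-37,11,TH+np.pi/2,n=4)
im=eyes.read_camera("wrist")
cv2.imwrite("pics/w5z.png",cv2.resize(im[:,:,::-1],(800,600),interpolation=cv2.INTER_CUBIC))
E
```

```text
tray xy mm [ 25.77 -37.23] z 44.64 yaw-th 1.5678 F tray [-0.75  0.07] -0.15 t 9.275 open 0.0003 Tq [-0.04 -0.1   0.02]
n 4 per row [0.0001, -0.0009, 0.0084] twist -0.0008
```

View pics/w5z.png

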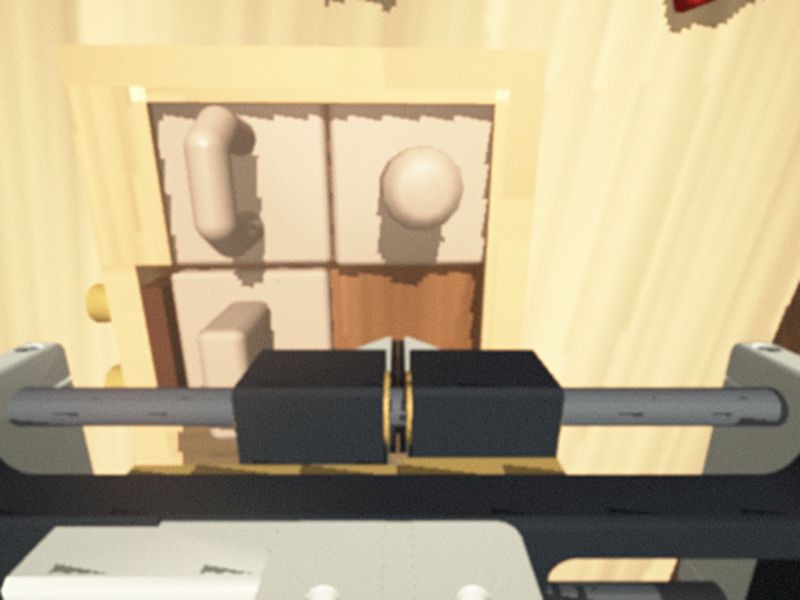

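>>> {"op": "carry_out", "data": {
  "targets": [
    [[0,-0.001,0.01],0],
    [[0,-0.001,0.01],0],
    [[0,-0.001,0.009],0],
    [[0,0,0.003],0],
    [[0,0,0],0]
  ]
}}

```text
time: 9.95
tool_pos: [0.578, 0.0325, 0.0106]
tool_rot: [3.091, 0.007, 1.73]
contact_force: [0.1, 1.2, -0.8]
opening: 0.0004
```

```bash
python3 - <<'E'
from h import *
tr()
E
```

```text
tray xy mm [ 24.55 -37.49] z 10.6 yaw-th 1.5678 F tray [0.28 1.13] -0.81 t 9.95 open 0.0004 Tq [-0.06 -0.08 -0.02]
```

>>> {"op": "carry_out", "data": {
  "targets": [
    [[0,-0.003,-0.0002],0],
    [[0,-0.002,-0.0001],0],
    [[0,-0.001,0],0],
    [[0,-0.001,0],0]
  ]
}}

```text
time: 10.45
tool_pos: [0.5711, 0.0312, 0.0114]
tool_rot: [3.089, 0.007, 1.73]
contact_force: [0.7, -0.2, -0.4]
opening: 0.0004
```

>>> {"op": "carry_out", "data": {
  "targets": [
    [[0,-0.001,0],0],
    [[0,-0.001,0],0]
  ]
}}

```text
time: 10.7
tool_pos: [0.5691, 0.0309, 0.0114]
tool_rot: [3.089, 0.007, 1.73]
contact_force: [0.2, -0.2, 0.1]
opening: 0.0004
```

>>> {"op": "carry_out", "data": {
  "targets": [
    [[0,-0.001,0],0]
  ]
}}

```text
time: 10.82
tool_pos: [0.5681, 0.0307, 0.0114]
tool_rot: [3.089, 0.007, 1.73]
contact_force: [0.2, 0.5, 0.5]
opening: 0.0004
```

>>> {"op": "carry_out", "data": {
  "targets": [
    [[0,-0.001,0],0],
    [[0,-0.001,0],0]
  ]
}}

```text
time: 11.08
tool_pos: [0.5659, 0.0304, 0.0112]
tool_rot: [3.089, 0.007, 1.73]
contact_force: [0.1, 0.6, 1.2]
opening: 0.0006
```

>>> {"op": "carry_out", "data": {
  "targets": [
    [[0,-0.001,0],0],
    [[0,-0.001,0],0]
  ]
}}

```text
time: 11.32
tool_pos: [0.5639, 0.03, 0.0111]
tool_rot: [3.089, 0.007, 1.73]
contact_force: [-0.3, -0.5, 1.2]
opening: 0.0005
```

>>> {"op": "carry_out", "data": {
  "targets": [
    [[0,-0.001,0],0],
    [[0,-0.001,0],0]
  ]
}}

```text
time: 11.58
tool_pos: [0.5617, 0.0297, 0.011]
tool_rot: [3.089, 0.007, 1.73]
contact_force: [-0.9, 0.4, 0.1]
opening: 0.0006
```

>>> {"op": "carry_out", "data": {
  "targets": [
    [[0,-0.001,0],0],
    [[0,-0.001,0],0]
  ]
}}

```text
time: 11.82
tool_pos: [0.5605, 0.0294, 0.0112]
tool_rot: [3.087, 0.008, 1.73]
contact_force: [1.7, -0.2, 0.1]
opening: 0.0006
```

>>> {"op": "carry_out", "data": {
  "targets": [
    [[0,-0.001,0],0],
    [[0,-0.001,0],0]
  ]
}}

```text
time: 12.08
tool_pos: [0.5598, 0.0291, 0.0117]
tool_rot: [3.084, 0.008, 1.73]
contact_force: [3.1, 1.5, 0.2]
opening: 0.0007
```

>>> {"op": "carry_out", "data": {
  "targets": [
    [[0,-0.001,0],0],
    [[0,-0.001,0],0]
  ]
}}

```text
time: 12.32
tool_pos: [0.5592, 0.0288, 0.0122]
tool_rot: [3.08, 0.009, 1.729]
contact_force: [4.1, 1.1, -0.0]
opening: 0.0002
```

>>> {"op": "carry_out", "data": {
  "targets": [
    [[0,-0.0014,0],0]
  ]
}}

```text
time: 12.45
tool_pos: [0.5588, 0.0286, 0.0125]
tool_rot: [3.078, 0.009, 1.729]
contact_force: [5.6, 1.7, 0.9]
opening: 0.0007
```

>>> {"op": "carry_out", "data": {
  "targets": [
    [[0,-0.0016,0],0]
  ]
}}

```text
time: 12.58
tool_pos: [0.5584, 0.0284, 0.013]
tool_rot: [3.075, 0.009, 1.729]
contact_force: [6.0, 1.6, 0.3]
opening: 0.0005
```

```bash
python3 - <<'E'
from h import *
tr()
im=eyes.read_camera("wrist")
cv2.imwrite("pics/w6z.png",cv2.resize(im[:,:,::-1],(800,600),interpolation=cv2.INTER_CUBIC))
tr()
E
```

```text
tray xy mm [  4.6  -38.37] z 12.97 yaw-th 1.5671 F tray [6.2  0.58] 0.34 t 12.575 open 0.0005 Tq [ 0.32 -1.04  0.05]
tray xy mm [  4.54 -38.39] z 12.98 yaw-th 1.5671 F tray [5.54 0.96] 0.21 t 12.625 open 0.0003 Tq [ 0.27 -1.08 -0.03]
```

View pics/w6z.png

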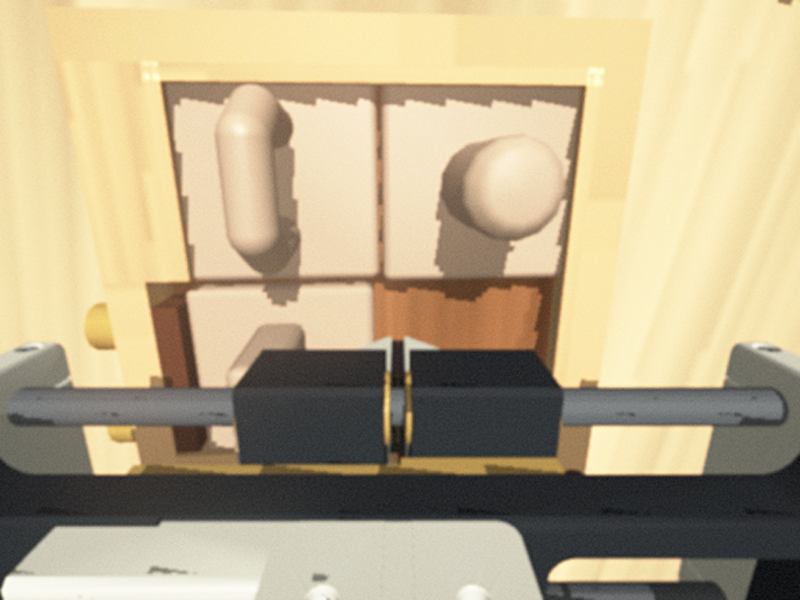

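The lug tile sits at the dark bar, bar edge about x 190–205, with the fingertips behind its base. A camera call holds the last target, so I can lean steadily that way.

>>> {"op": "carry_out", "data": {
  "targets": [
    [[0,-0.0024,0],0]
  ]
}}

```text
time: 12.75
tool_pos: [0.5578, 0.028, 0.0136]
tool_rot: [3.071, 0.01, 1.729]
contact_force: [6.8, 2.3, 2.3]
opening: 0.0006
```

```bash
python3 - <<'E'
from h import *
for i in range(4): tr(); eyes.read_camera("top")
tr()
E
```

```text
tray xy mm [  3.9  -38.66] z 13.58 yaw-th 1.5669 F tray [7.12 1.18] 2.27 t 12.75 open 0.0006 Tq [ 0.33 -1.42  0.07]
tray xy mm [  3.8  -38.66] z 13.62 yaw-th 1.5669 F tray [7.4  1.03] 0.94 t 12.8 open 0.0003 Tq [ 0.36 -1.27  0.01]
tray xy mm [  3.83 -38.66] z 13.64 yaw-th 1.5669 F tray [7.29 0.92] 2.23 t 12.85 open 0.0004 Tq [ 0.29 -1.26 -0.01]
tray xy mm [  3.8  -38.65] z 13.64 yaw-th 1.5669 F tray [7.1  0.78] 0.84 t 12.9 open 0.0001 Tq [ 0.33 -1.16 -0.  ]
tray xy mm [  3.83 -38.67] z 13.62 yaw-th 1.5669 F tray [ 6.93 -0.1 ] 1.71 t 12.95 open 0.0005 Tq [ 0.33 -1.28 -0.02]
```

```bash
python3 - <<'E'
from h import *
import pickle
ci=eyes.camera_info("wrist"); im=eyes.read_camera("wrist"); tr()
pickle.dump(ci,open("w7.pkl","wb")); cv2.imwrite("pics/w7.png",im[:,:,::-1])
cv2.imwrite("pics/w7z.png",cv2.resize(im[40:260,60:380,::-1],None,fx=2.5,fy=2.5,interpolation=cv2.INTER_CUBIC))
E
```

```text
tray xy mm [  3.84 -38.64] z 13.63 yaw-th 1.5669 F tray [7.23 1.44] 1.56 t 13.0 open 0.0003 Tq [ 0.27 -1.21 -0.04]
```

View pics/w7z.png

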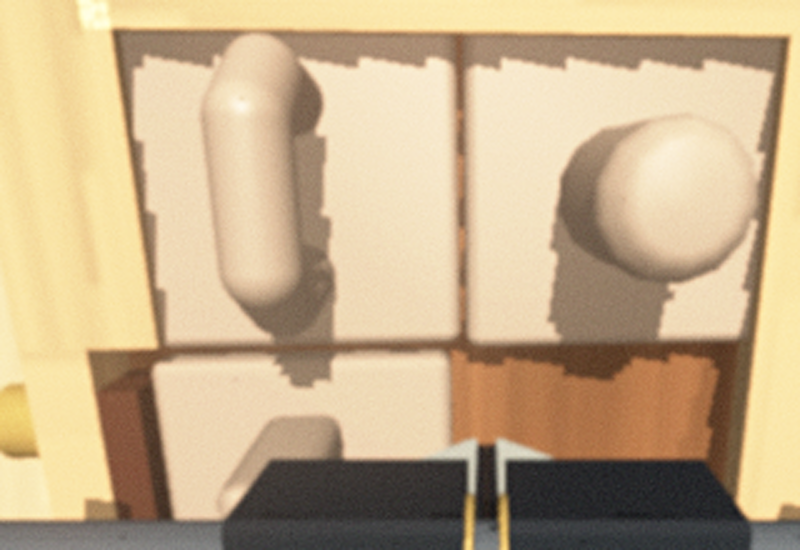

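```bash
python3 - <<'E'
from h import *
import pickle
c,s=np.cos(TH),np.sin(TH)
def T(ci,f,z,h): return ((ray(ci,f(z),h)[:,:2]-O)@np.array([[c,-s],[s,c]])*1000).round(1).tolist()
ci=pickle.load(open("w7.pkl","rb")); f=lambda z:(np.array(z,float)+.5)/2.5-.5+[60,40]
print("w7 near edge",T(ci,f,[(155,375),(168,500)],.018),"trail",T(ci,f,[(449,360),(450,440)],.018),"seam arch/knob",T(ci,f,[(461,50),(463,330)],.018), "bar top inner",T(ci,f,[(141,380),(158,500)],.025))
ci=pickle.load(open("w4.pkl","rb")); f=lambda z:(np.array(z,float)+.5)/1.5625-.5
print("w4 near",T(ci,f,[(321,280),(321,340)],.018),"trail",T(ci,f,[(480,280),(480,330)],.018),"seam",T(ci,f,[(497,110),(491,260)],.018))
E
```

```text
w7 near edge [[-72.2, -6.1], [-73.5, -37.7]] trail [[-4.9, -4.0], [-5.0, -24.2]] seam arch/knob [[-1.2, 62.6], [-1.5, 3.1]] bar top inner [[-72.3, -5.1], [-72.7, -34.1]]
w4 near [[-72.7, -4.3], [-74.1, -31.5]] trail [[-4.9, -5.3], [-3.7, -28.3]] seam [[-1.9, 62.2], [-0.7, 3.4]]
```

The tile hasn't moved between pictures (trailing edge x ≈ −4.9 mm both times), so it's home on the bar. I'll lean a bit harder for half a second.

>>> {"op": "carry_out", "data": {
  "targets": [
    [[0,-0.003,0],0]
  ]
}}

```text
time: 13.12
tool_pos: [0.5569, 0.0276, 0.0143]
tool_rot: [3.066, 0.011, 1.729]
contact_force: [8.5, 3.0, 2.0]
opening: 0.0006
```

```bash
python3 - <<'E'
from h import *
for i in range(11): tr() if i%2==0 else 0; eyes.read_camera("top")
tr()
E
```

```text
tray xy mm [  3.01 -38.93] z 14.28 yaw-th 1.5667 F tray [8.87 1.55] 1.98 t 13.125 open 0.0006 Tq [ 0.42 -1.5  -0.02]
tray xy mm [  2.95 -38.98] z 14.4 yaw-th 1.5667 F tray [8.09 1.45] 1.7 t 13.225 open 0.0004 Tq [ 0.38 -1.37  0.02]
tray xy mm [  2.94 -38.97] z 14.39 yaw-th 1.5666 F tray [7.97 0.57] 0.97 t 13.325 open 0.0005 Tq [ 0.43 -1.38 -0.01]
tray xy mm [  2.96 -38.98] z 14.39 yaw-th 1.5667 F tray [6.76 0.97] 1.77 t 13.425 open 0.0002 Tq [ 0.35 -1.4  -0.  ]
tray xy mm [  2.92 -38.96] z 14.37 yaw-th 1.5667 F tray [7.26 1.39] 1.92 t 13.525 open 0.0005 Tq [ 0.41 -1.4   0.05]
tray xy mm [  2.96 -38.99] z 14.39 yaw-th 1.5666 F tray [7.95 0.48] 1.53 t 13.625 open 0.0005 Tq [ 0.37 -1.37 -0.01]
tray xy mm [  2.95 -38.98] z 14.39 yaw-th 1.5667 F tray [7.85 1.57] 2.46 t 13.675 open 0.0004 Tq [ 0.3  -1.36  0.03]
```

>>> {"op": "carry_out", "data": {
  "targets": [
    [[0,0.004,0],0],
    [[0,0,0.003],0],
    [[0,0,0.002],0],
    [[0,0,0],0]
  ]
}}

```text
time: 14.18
tool_pos: [0.561, 0.028, 0.0111]
tool_rot: [3.066, 0.011, 1.729]
contact_force: [1.1, 1.0, 2.1]
opening: 0.0001
```

```bash
python3 - <<'E'
from h import *
tr()
E
```

```text
tray xy mm [  7.13 -39.13] z 11.12 yaw-th 1.567 F tray [1.27 0.81] 2.09 t 14.175 open 0.0001 Tq [ 0.08 -0.26  0.06]
```

>>> {"op": "carry_out", "data": {
  "targets": [
    [[0,0,0.0015],0],
    [[0,-0.0015,0],0],
    [[0,-0.003,0],0]
  ]
}}

```text
time: 14.55
tool_pos: [0.5607, 0.0275, 0.0113]
tool_rot: [3.057, 0.013, 1.728]
contact_force: [8.4, 3.1, 1.2]
opening: 0.0002
```

>>> {"op": "carry_out", "data": {
  "targets": [
    [[0,-0.004,0],0]
  ]
}}

```text
time: 14.68
tool_pos: [0.56, 0.027, 0.012]
tool_rot: [3.049, 0.014, 1.728]
contact_force: [9.8, 4.5, 2.6]
opening: 0.0006
```

```bash
python3 - <<'E'
from h import *
tr(); eyes.read_camera("top"); tr()
E
```

```text
tray xy mm [  5.91 -39.93] z 12.01 yaw-th 1.5658 F tray [10.42  2.82] 2.57 t 14.675 open 0.0006 Tq [ 0.58 -1.88  0.  ]
tray xy mm [  5.84 -39.93] z 12.1 yaw-th 1.5658 F tray [10.03  1.92] 2.41 t 14.725 open 0.0004 Tq [ 0.52 -1.64 -0.01]
```

Steady at about 10 N. I'll hold this half a second.

```bash
python3 - <<'E'
from h import *
for i in range(9): eyes.read_camera("top"); tr() if i%3==0 else 0
tr(); print(cur()[1].as_matrix()[:,2])
E
```

```text
tray xy mm [  5.86 -39.95] z 12.09 yaw-th 1.5658 F tray [9.51 1.41] 2.01 t 14.775 open 0.0006 Tq [ 0.5  -1.69  0.01]
tray xy mm [  5.87 -39.94] z 12.06 yaw-th 1.5659 F tray [9.6  1.42] 2.47 t 14.925 open 0.0006 Tq [ 0.51 -1.61  0.01]
tray xy mm [  5.85 -39.94] z 12.03 yaw-th 1.5658 F tray [9.52 1.04] 2.54 t 15.075 open 0.0005 Tq [ 0.47 -1.65 -0.01]
tray xy mm [  5.88 -39.94] z 12.07 yaw-th 1.5658 F tray [9.52 1.24] 3.37 t 15.175 open 0.0004 Tq [ 0.54 -1.65  0.03]
[ 9.30362303e-02  5.76432943e-04 -9.95662557e-01]
```

>>> {"op": "carry_out", "data": {
  "targets": [
    [[0,0.003,0],0],
    [[0,0.003,-0.005],0],
    [[0,0.003,-0.02],0],
    [[0,0.003,-0.025],0],
    [[0,0.003,-0.025],0],
    [[0,0,-0.005],0]
  ]
}}

```text
time: 15.92
tool_pos: [0.562, 0.0293, 0.0913]
tool_rot: [3.066, 0.011, 1.728]
contact_force: [0.4, 0.9, -0.6]
opening: 0.0007
```

```bash
python3 - <<'E'
from h import *
tr(); p,r=cur(); n=9; print(r.as_matrix()[:,2])
goal=np.r_[W(35,35.4),.088]; y0=r.as_euler('xyz')[2]; t=(y0-TH)/n
for i in range(n): print(((r*R.from_rotvec([0,0,t*i])).inv().apply(goal-p)/n).round(4).tolist(),round(t,3))
E
```

```text
tray xy mm [  8.25 -38.  ] z 91.35 yaw-th 1.5663 F tray [0.5  0.82] -0.55 t 15.925 open 0.0007 Tq [-0.01 -0.12 -0.02]
[ 0.07673512  0.00102921 -0.99705098]
[0.0082, 0.0029, 0.0005] 0.174
[0.0086, 0.0014, 0.0005] 0.174
[0.0087, -0.0001, 0.0005] 0.174
[0.0085, -0.0016, 0.0005] 0.174
[0.0081, -0.003, 0.0005] 0.174
[0.0075, -0.0044, 0.0005] 0.174
[0.0066, -0.0056, 0.0005] 0.174
[0.0055, -0.0067, 0.0005] 0.174
[0.0043, -0.0075, 0.0005] 0.174
```

>>> {"op": "carry_out", "data": {
  "targets": [
    [[0.008,0.003,0],0.174],
    [[0.0085,0.0015,0],0.174],
    [[0.0085,0,0],0.174],
    [[0.0085,-0.0015,0],0.174],
    [[0.008,-0.003,0],0.174],
    [[0.0075,-0.0045,0],0.174],
    [[0.0065,-0.0055,0],0.174],
    [[0.0055,-0.0065,0],0.174],
    [[0.0045,-0.0075,0],0.174],
    [[0,0,0],0]
  ],
  "fingers": 0.4
}}

```text
time: 17.18
tool_pos: [0.5674, 0.1059, 0.0799]
tool_rot: [3.136, -0.048, 0.112]
contact_force: [0.3, -0.0, -0.3]
opening: 0.055
```

```bash
python3 - <<'E'
from h import *
import pickle
tr(); print(cur()[1].as_matrix()[:,2])
ci=eyes.camera_info("wrist"); im=eyes.read_camera("wrist"); tr()
pickle.dump(ci,open("w8.pkl","wb")); cv2.imwrite("pics/w8.png",im[:,:,::-1])
cv2.imwrite("pics/w8z.png",cv2.resize(im[:,:,::-1],(800,600),interpolation=cv2.INTER_CUBIC))
go(35,35.4,88,TH)
E
```

```text
tray xy mm [26.   36.73] z 79.89 yaw-th -0.0496 F tray [ 0.28 -0.08] -0.32 t 17.175 open 0.055 Tq [0.01 0.01 0.02]
[ 4.81262734e-02 -4.51617589e-04 -9.98841157e-01]
tray xy mm [25.78 36.43] z 79.83 yaw-th -0.048 F tray [-0.18 -0.06] -0.28 t 17.225 open 0.0552 Tq [0.02 0.06 0.01]
n 1 per row [0.0096, 0.0006, -0.0077] twist -0.048
```

View pics/w8z.png

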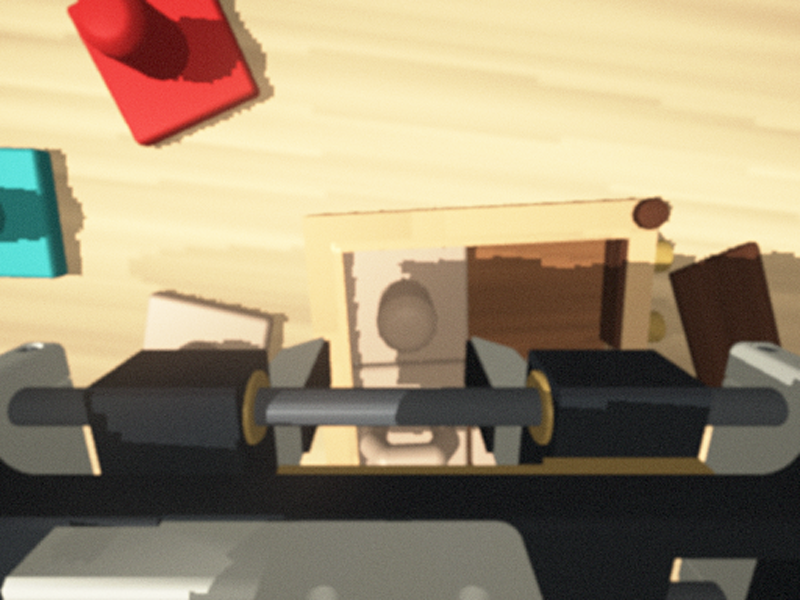

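The knob is at (407,316) in the image. The marked place is empty and clear (468–605, 240–360), and the stud is at (652,212). I'll measure the knob and move over it.

```bash
python3 - <<'E'
from h import *
import pickle
c,s=np.cos(TH),np.sin(TH)
ci=pickle.load(open("w8.pkl","rb")); f=lambda z:(np.array(z,float)+.5)/1.5625-.5
def T(z,h): return ((ray(ci,f(z),h)[:,:2]-O)@np.array([[c,-s],[s,c]])*1000).round(1).tolist()
print("knob sides/top",T([(378,318),(437,318),(407,318)],.056),"lip far-left",T([(344,252)],.025),"tile right edge",T([(468,250),(468,355)],.018),"far lip right",T([(625,240)],.025))
go(35,36,80,TH,n=2)
E
```

```text
knob sides/top [[38.4, 46.3], [37.1, 19.2], [37.8, 33.0]] lip far-left [[65.7, 63.6]] tile right edge [[62.6, -1.7], [2.9, -1.0]] far lip right [[64.7, -81.4]]
n 2 per row [0.0046, -0.0, 0.0001] twist -0.024
```

>>> {"op": "carry_out", "data": {
  "targets": [
    [[0.005,0,0],-0.024],
    [[0.0046,0.0005,0],-0.024],
    [[0,0,0],0]
  ]
}}

```text
time: 17.6
tool_pos: [0.5771, 0.1054, 0.0796]
tool_rot: [3.133, -0.046, 0.171]
contact_force: [-0.3, 0.0, 0.0]
opening: 0.0551
```

```bash
python3 - <<'E'
from h import *
tr(); go(36,35.5,31,TH,n=4)
im=eyes.read_camera("wrist")
cv2.imwrite("pics/w9z.png",cv2.resize(im[120:300,170:350,::-1],None,fx=3.3,fy=3.3,interpolation=cv2.INTER_CUBIC))
E
```

```text
tray xy mm [35.45 34.66] z 79.62 yaw-th 0.0086 F tray [-0.27  0.07] 0.04 t 17.6 open 0.0551 Tq [0.02 0.02 0.  ]
n 4 per row [-0.0004, -0.0003, 0.0121] twist 0.0021
```

View pics/w9z.png

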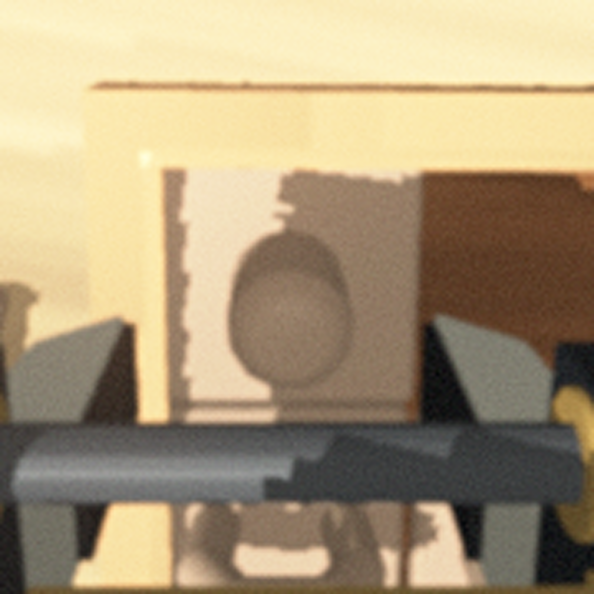

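The knob appears at x≈291 against a finger midpoint of about 279, so it's roughly 2–3 mm towards −y. I'll shift and lower.

>>> {"op": "carry_out", "data": {
  "targets": [
    [[-0.0004,0.0008,0.012],0.002],
    [[-0.0004,0.0008,0.012],0.002],
    [[-0.0004,0,0.012],0.002],
    [[-0.0004,0,0.01],0.002],
    [[0,0,0],0]
  ],
  "fingers": 0.5
}}

```text
time: 18.27
tool_pos: [0.5766, 0.1032, 0.0292]
tool_rot: [3.133, -0.043, 0.162]
contact_force: [0.4, 0.6, -0.5]
opening: 0.0458
```

```bash
python3 - <<'E'
from h import *
tr()
im=eyes.read_camera("wrist")
cv2.imwrite("pics/w10z.png",cv2.resize(im[100:300,150:360,::-1],None,fx=3,fy=3,interpolation=cv2.INTER_CUBIC))
E
```

```text
tray xy mm [34.61 32.54] z 29.19 yaw-th -0.0003 F tray [0.48 0.5 ] -0.53 t 18.275 open 0.0458 Tq [ 0.03  0.02 -0.  ]
```

View pics/w10z.png

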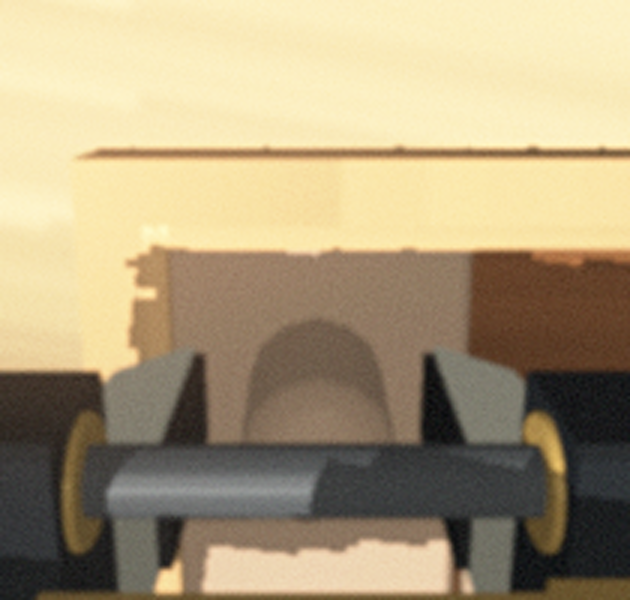

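The knob (244–392, centre 318) is now centred between the fingertips (midpoint 314). I'll close gently.

>>> {"op": "carry_out", "data": {
  "targets": [
    [[0,0.0004,-0.0005],0],
    [[0,0,0],0],
    [[0,0,0],0]
  ],
  "fingers": 1.0,
  "grip_force": 8
}}

```text
time: 18.7
tool_pos: [0.5776, 0.1029, 0.0311]
tool_rot: [3.133, -0.045, 0.162]
contact_force: [-0.7, 0.3, -2.3]
opening: 0.0289
```

>>> {"op": "carry_out", "data": {
  "targets": [
    [[0,0,0],0]
  ]
}}

```text
time: 18.82
tool_pos: [0.5775, 0.1029, 0.0311]
tool_rot: [3.133, -0.045, 0.162]
contact_force: [-0.1, 0.9, -2.1]
opening: 0.0285
```

```bash
python3 - <<'E'
from h import *
tr()
E
```

```text
tray xy mm [35.4  32.11] z 31.07 yaw-th -0.0001 F tray [0.03 0.9 ] -2.06 t 18.825 open 0.0285 Tq [ 0.02  0.03 -0.06]
```

>>> {"op": "carry_out", "data": {
  "targets": [
    [[0,0,0.0008],0],
    [[0,0,0.0003],0]
  ]
}}

```text
time: 19.08
tool_pos: [0.5775, 0.1029, 0.031]
tool_rot: [3.133, -0.046, 0.162]
contact_force: [-1.4, -0.5, 1.6]
opening: 0.029
```

```bash
python3 - <<'E'
from h import *
tr()
im=eyes.read_camera("wrist")
cv2.imwrite("pics/w11z.png",cv2.resize(im[100:300,150:360,::-1],None,fx=3,fy=3,interpolation=cv2.INTER_CUBIC))
tr()
E
```

```text
tray xy mm [35.41 32.08] z 30.95 yaw-th -0.0001 F tray [-1.43 -0.26] 1.57 t 19.075 open 0.029 Tq [ 0.02  0.29 -0.  ]
tray xy mm [35.45 32.08] z 30.94 yaw-th 0.0 F tray [-2.25  0.04] 3.89 t 19.125 open 0.0287 Tq [-0.01  0.35  0.03]
```

View pics/w11z.png

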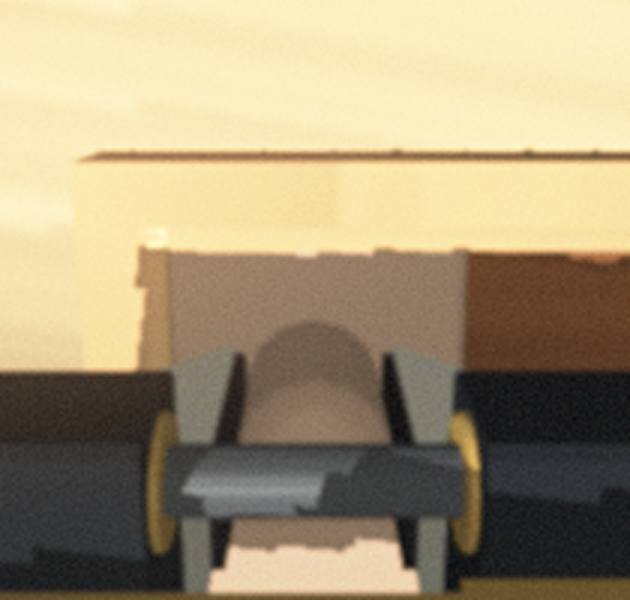

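>>> {"op": "carry_out", "data": {
  "targets": [
    [[0,0.002,0],0],
    [[0,0.005,0],0],
    [[0,0.01,0],0],
    [[0,0.01,0],0]
  ],
  "grip_force": 15
}}

```text
time: 19.62
tool_pos: [0.5823, 0.0757, 0.031]
tool_rot: [3.134, -0.046, 0.163]
contact_force: [-1.0, 0.9, -0.1]
opening: 0.0286
```

```bash
python3 - <<'E'
from h import *
tr()
E
```

```text
tray xy mm [35.83  4.45] z 30.98 yaw-th 0.0009 F tray [-0.82  1.06] -0.12 t 19.625 open 0.0286 Tq [ 0.27  0.07 -0.05]
```

>>> {"op": "carry_out", "data": {
  "targets": [
    [[0,0.01,0],0],
    [[0,0.01,0],0],
    [[0,0.01,0],0],
    [[0,0.006,0],0],
    [[0,0.002,0],0]
  ]
}}

```text
time: 20.25
tool_pos: [0.5889, 0.0338, 0.031]
tool_rot: [3.134, -0.046, 0.161]
contact_force: [-0.8, 2.4, -0.3]
opening: 0.0284
```

```bash
python3 - <<'E'
from h import *
tr()
E
```

```text
tray xy mm [ 35.58 -37.92] z 30.99 yaw-th -0.0013 F tray [-0.39  2.54] -0.29 t 20.25 open 0.0284 Tq [0.33 0.07 0.02]
```

>>> {"op": "carry_out", "data": {
  "targets": [
    [[0,0.001,0],0],
    [[0,0.001,0],0]
  ]
}}

```text
time: 20.5
tool_pos: [0.5892, 0.032, 0.031]
tool_rot: [3.134, -0.046, 0.161]
contact_force: [0.1, 1.7, 0.4]
opening: 0.0286
```

>>> {"op": "carry_out", "data": {
  "targets": [
    [[0,0.001,0],0],
    [[0,0.001,0],0]
  ]
}}

```text
time: 20.75
tool_pos: [0.5894, 0.0304, 0.031]
tool_rot: [3.134, -0.046, 0.162]
contact_force: [0.2, 1.2, 0.2]
opening: 0.0283
```

>>> {"op": "carry_out", "data": {
  "targets": [
    [[0,0.001,0],0],
    [[0,0.001,0],0]
  ]
}}

```text
time: 21.0
tool_pos: [0.5897, 0.0285, 0.031]
tool_rot: [3.134, -0.046, 0.162]
contact_force: [-0.6, 1.3, 0.3]
opening: 0.0285
```

>>> {"op": "carry_out", "data": {
  "targets": [
    [[0,0.001,0],0],
    [[0,0.001,0],0]
  ]
}}

```text
time: 21.25
tool_pos: [0.59, 0.0263, 0.031]
tool_rot: [3.134, -0.046, 0.162]
contact_force: [-0.2, 1.5, -0.3]
opening: 0.0287
```

Tool y is now about −45.5 in the tray frame. Continuing.

>>> {"op": "carry_out", "data": {
  "targets": [
    [[0,0.001,0],0]
  ]
}}

```text
time: 21.38
tool_pos: [0.5902, 0.0252, 0.031]
tool_rot: [3.134, -0.046, 0.162]
contact_force: [1.1, 0.5, -0.9]
opening: 0.0289
```

>>> {"op": "carry_out", "data": {
  "targets": [
    [[0,0.001,0],0]
  ]
}}

```text
time: 21.5
tool_pos: [0.5903, 0.025, 0.031]
tool_rot: [3.135, -0.046, 0.161]
contact_force: [0.7, 7.7, 1.7]
opening: 0.0287
```

>>> {"op": "carry_out", "data": {
  "targets": [
    [[0,0.001,0],0]
  ]
}}

```text
time: 21.62
tool_pos: [0.5902, 0.0249, 0.0311]
tool_rot: [3.137, -0.046, 0.161]
contact_force: [-0.9, 6.7, 1.2]
opening: 0.0282
```

>>> {"op": "carry_out", "data": {
  "targets": [
    [[0,0.001,0],0]
  ]
}}

```text
time: 21.75
tool_pos: [0.5903, 0.0249, 0.0312]
tool_rot: [3.138, -0.046, 0.161]
contact_force: [-0.3, 5.6, 0.0]
opening: 0.0285
```

Contact with the right stop. One slightly larger push, then hold.

>>> {"op": "carry_out", "data": {
  "targets": [
    [[0,0.0015,0],0]
  ]
}}

```text
time: 21.88
tool_pos: [0.5903, 0.0248, 0.0312]
tool_rot: [3.14, -0.045, 0.161]
contact_force: [0.1, 9.1, 1.6]
opening: 0.0287
```

```bash
python3 - <<'E'
from h import *
for i in range(3): tr(); eyes.read_camera("top")
tr()
E
```

```text
tray xy mm [ 35.44 -47.  ] z 31.2 yaw-th -0.0012 F tray [1.55 8.97] 1.58 t 21.875 open 0.0287 Tq [1.6  0.17 0.06]
tray xy mm [ 35.45 -46.99] z 31.22 yaw-th -0.0012 F tray [0.97 7.82] 1.19 t 21.925 open 0.0283 Tq [1.43 0.16 0.06]
tray xy mm [ 35.47 -46.98] z 31.22 yaw-th -0.0011 F tray [0.25 7.74] 0.47 t 21.975 open 0.0284 Tq [1.34 0.16 0.01]
tray xy mm [ 35.46 -46.97] z 31.22 yaw-th -0.001 F tray [0.35 7.57] 0.21 t 22.025 open 0.0284 Tq [1.38 0.18 0.09]
```

>>> {"op": "carry_out", "data": {
  "targets": [
    [[0,0.002,0.0001],0]
  ]
}}

```text
time: 22.15
tool_pos: [0.5903, 0.0248, 0.0313]
tool_rot: [-3.14, -0.045, 0.161]
contact_force: [-1.4, 10.6, 2.4]
opening: 0.0286
```

```bash
python3 - <<'E'
from h import *
import pickle
for i in range(12):
    if i%3==0: tr()
    if i==5: ci=eyes.camera_info("wrist"); im=eyes.read_camera("wrist")
    else: eyes.read_camera("top")
tr()
pickle.dump(ci,open("w12.pkl","wb")); cv2.imwrite("pics/w12z.png",cv2.resize(im[100:300,150:360,::-1],None,fx=3,fy=3,interpolation=cv2.INTER_CUBIC))
E
```

```text
tray xy mm [ 35.45 -47.06] z 31.3 yaw-th -0.0013 F tray [ 0.37 10.73] 2.4 t 22.15 open 0.0286 Tq [1.91 0.28 0.13]
tray xy mm [ 35.48 -47.06] z 31.29 yaw-th -0.0013 F tray [0.7  9.72] 2.58 t 22.3 open 0.0287 Tq [1.75 0.25 0.06]
tray xy mm [ 35.47 -47.05] z 31.3 yaw-th -0.0012 F tray [ 0.29 10.41] 1.73 t 22.45 open 0.0287 Tq [1.68 0.22 0.1 ]
tray xy mm [ 35.45 -47.07] z 31.3 yaw-th -0.0012 F tray [-0.18  9.6 ] 2.76 t 22.6 open 0.0285 Tq [1.71 0.21 0.01]
tray xy mm [ 35.43 -47.04] z 31.28 yaw-th -0.0012 F tray [0.24 8.9 ] 1.17 t 22.75 open 0.0283 Tq [1.72 0.21 0.09]
```

View pics/w12z.png

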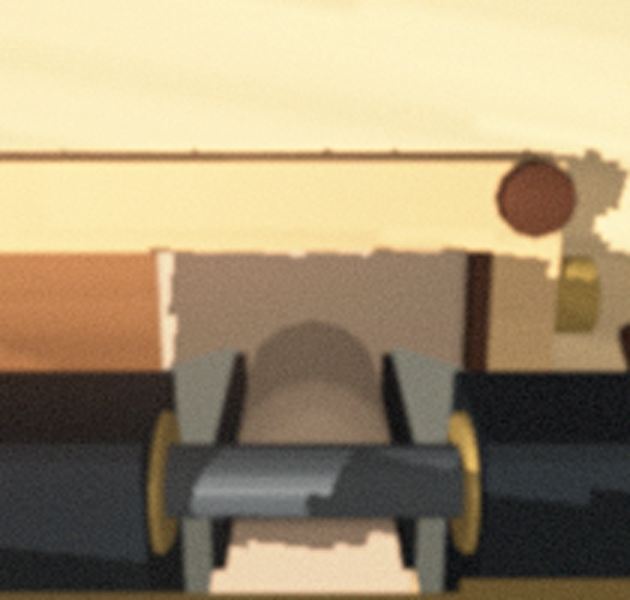

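The knob tile bears on the dark bar (edge at x≈465–490), held at about 10 N for 0.6 s. Now I'll unload, open and lift away.

>>> {"op": "carry_out", "data": {
  "targets": [
    [[0,0,0],0]
  ]
}}

```text
time: 22.88
tool_pos: [0.5902, 0.0251, 0.0312]
tool_rot: [-3.141, -0.045, 0.161]
contact_force: [0.0, -0.2, -2.0]
opening: 0.0286
```

>>> {"op": "carry_out", "data": {
  "targets": [
    [[0,0,0],0],
    [[0,0,0],0],
    [[0,0,0],0]
  ],
  "fingers": 0.5
}}

```text
time: 23.25
tool_pos: [0.5907, 0.024, 0.0315]
tool_rot: [3.141, -0.046, 0.161]
contact_force: [-0.9, 0.3, 0.1]
opening: 0.0453
```

```bash
python3 - <<'E'
from h import *
tr()
im=eyes.read_camera("wrist"); cv2.imwrite("pics/w13z.png",cv2.resize(im[100:300,150:360,::-1],None,fx=3,fy=3,interpolation=cv2.INTER_CUBIC))
E
```

```text
tray xy mm [ 35.76 -47.85] z 31.5 yaw-th -0.0007 F tray [-0.79  0.46] 0.07 t 23.25 open 0.0453 Tq [-0.01  0.06  0.  ]
```

View pics/w13z.png

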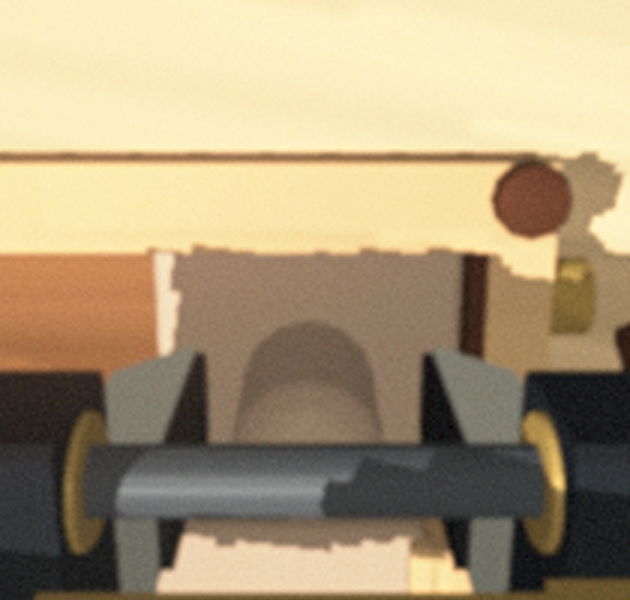

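The jaws are clear of the knob and the tile is still on the bar. I'll lift straight up.

>>> {"op": "carry_out", "data": {
  "targets": [
    [[0,-0.0005,-0.012],0],
    [[0,0,-0.015],0],
    [[0,0,-0.03],0],
    [[0,0,-0.04],0],
    [[-0.01,0,-0.04],0],
    [[-0.03,-0.02,-0.02],0],
    [[-0.05,-0.02,0],0],
    [[-0.05,0,0],0],
    [[0,0,0],0]
  ]
}}

```text
time: 24.42
tool_pos: [0.4357, 0.0407, 0.1956]
tool_rot: [3.138, -0.058, 0.161]
contact_force: [0.3, 0.5, -0.3]
opening: 0.0462
```

```bash
python3 - <<'E'
from h import *
tr()
import pickle
ci=eyes.camera_info("wrist"); pickle.dump(ci,open("w14.pkl","wb"))
im=eyes.read_camera("wrist"); cv2.imwrite("pics/w14z.png",cv2.resize(im[:,:,::-1],(800,600),interpolation=cv2.INTER_CUBIC))
im=eyes.read_camera("scene"); cv2.imwrite("pics/s14z.png",cv2.resize(im[165:270,200:360,::-1],None,fx=5,fy=5,interpolation=cv2.INTER_CUBIC))
im=eyes.read_camera("top"); cv2.imwrite("pics/t14.png",im[:,:,::-1])
E
```

```text
tray xy mm [-114.56   -6.42] z 195.59 yaw-th -0.0008 F tray [0.36 0.46] -0.26 t 24.425 open 0.0462 Tq [-0.    0.03 -0.03]
```

View pics/w14z.png

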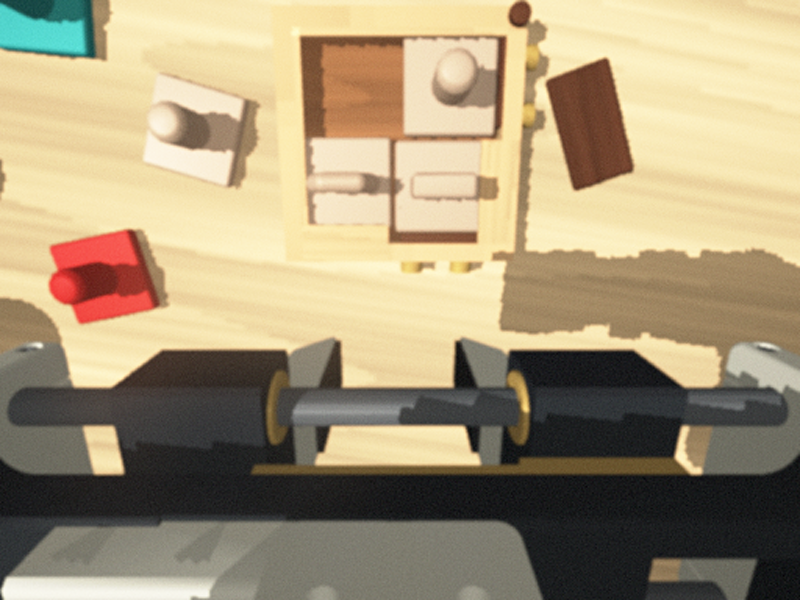

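View pics/s14z.png

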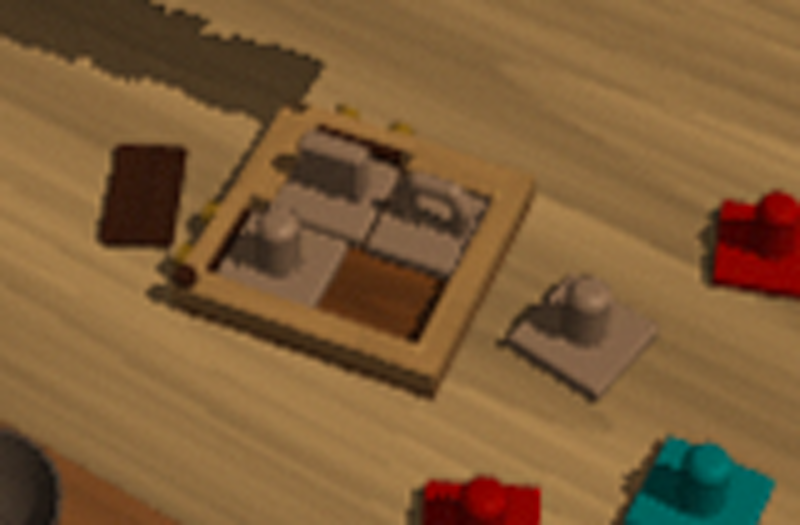

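View pics/t14.png

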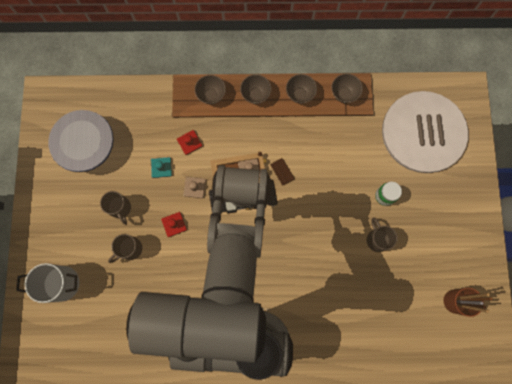

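All three tiles lie flat. The knob is in the marked place against the right bar (≈500,85), the lug against the near bar (≈435,235), and the arch hasn't moved. The bystanders look where they were, and the gripper is clear. Handing in.

```bash
python3 -c "
from cell import order, monitor
print(monitor.observe()['time'], order.hand_in())"
```

```text
the job is handed in; nothing more can be done
24.575 None
```

The job is done and handed in at 24.6 s. The knob tile is in the marked place against the right stop, and the lug tile is against the near stop.

- **Lug tile:** I slid it straight towards the robot by its handle until it met the near bar. Pushing high on the handle tilted the tool, and probably lifted the tile's back edge for a moment. So I let go and did the real lean with closed fingertips on the tile's base edge, at about 7 to 8 N and then about 9.5 to 10 N for roughly 0.6 s.
- **Knob tile:** I slid it across by its knob onto the right bar and held it at about 9 to 10.7 N for about 0.6 s, then opened the jaws and lifted away.

**Last checks:** The pictures show all three tiles flat, the two moved tiles against their dark bars, and the arch tile in its place. The bystanders look unmoved by eye, and the gripper reads no contact force.

**What was off:**
- During the first lug lean I pushed down to counter the tilt. The downward wrist force briefly reached about 17 N, or about 18 N in all, close to the 20 N limit.
- While I closed on the knob, the wrist reading showed about 2 N of the tile's weight on the gripper for a moment. I lowered it back onto the floor before sliding.
- The camera views disagreed by 2 to 4 mm in y, so I centred the jaws on the knob by eye between the fingers.

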